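Mirror the tool rack for a left-handed colleague

ROBOT

A 7-joint arm with a two-finger parallel gripper is mounted at the origin on a cart in front of the work surface, level with it; the furniture and walls round the work are solid. World frame = base frame: x ahead of the robot, y to its left, z up, the work surface at z = 0. Lengths are in m, angles in rad, forces in N, time in s.
With the tool pointing down it reaches from about 0.425 to 0.875 m from the base axis. Payload 4.7 kg.
Tool frame: the origin (TCP) lies at the very end of the fingers, on their centre line; the grasp point (between the pads) lies manip.hold_point_z behind it (manip.hold_point_z is the distance from the TCP to the grasp point, in m); z points along the fingers, y is the direction in which the jaws open and shut (so a half turn about z gives the same grasp; the last joint's range is limited). The gripper opens to 87 mm and grips with 3 to 60 N. Pads are 19 mm wide; open, the fingers measure 117 mm over their backs; the gripper's body (75 mm by 190 mm) begins 51 mm behind the grasp point.
Start: joints at [-1.133, 0.321, -0.07, 1.45, 0.023, 1.371, -0.057], TCP at [0.267, 0.593, 0.223] pointing down, gripper open.
Joint ranges: [-2.86, 2.86], [-0.3, 2.09], [-1.38, 1.24], [0.06, 2.45], [-1.56, 4.7], [0.09, 2.05], [-2.69, 2.69]. Speed limits (rad/s): [2.57, 2.57, 3.14, 3.14, 3.14, 3.14, 3.14].

INTERFACE

Orientations are given as a unit quaternion [x, y, z, w].
In Python, from bench import manip, cams, sign_off gives the robot as it stands.
- The arm moves only by the tool carry_out, never from a script. Its argument "increments" is a list that holds one entry, the list of rows, each a list of 5 numbers: the shift along the world's x, y, z in cm, then the turn about the world's z in degrees, then the closure in counts, from 0 (fully open) to 255 (shut). A call has 1 to 8 rows; each row is the pose to reach, as a shift and turn from the pose commanded when the call began; what a row does not reach only later rows make up. A row lasts 1/8 s, in which the tool goes at most 62.5 mm and 10.7 degrees, less where a joint would pass 70% of its speed; a pose out of reach is approached as far as the arm can. A call with a gripper value outside its range is refused whole. The fingers move at their own pace and stop on an object; "grip_force" is the grip in N (left out, the last holds). Time passes only in rows, so rows that repeat a pose let the fingers close. It gives the time, the measured TCP pose, the force and the opening at its end, in the units of the state.
- manip.read_state(): the state, without advancing time (a new reading comes with each control period).
- cams.get_image(name): name is "side" or "top"; returns a dict with "img" (384x512x3 uint8, red, green, blue), "z_map" (384x512 float32, m along the optical axis (not along the pixel's ray), 0 where there is no reading), "fx", "fy", "cx", "cy" (pixels), "k1" (the pictures are not rectified: a ray, as slopes to the right and down, at radius r is drawn at 1 + k1 r^2 times it, then the intrinsics apply), "R" (3x3) and "t" (3): a world point X has camera coordinates R X + t. Camera axes: x right, y down, z forward; pixel columns grow to the right and rows downward; lengths in m; the calibration is good to about 2 mm. A picture is of the moment at which its call begins.
- sign_off(): hands the job in, once; it reports no verdict.
Trained networks look in the newest picture that a camera, given by its name, has taken for a name from the list of things; names that differ only in an ending like _2 or _b are one class to them, and where a whole thing is asked for, a point or a joint stands for the part that bears it (a point fixed in the world has none). Each returns a list of dicts, best first, with "confidence" (0 to 1); they miss things now and then, are a little off and sometimes report something else, mostly with a low value. They report only what shows in the picture. A call takes as long as a camera call. They do not tell look-alikes from the thing itself.
- cams.trace(camera, label): "pixels" (384x512 bool, what is visible of it) and "xy" ([column, row] in pixels, amid what is visible of it).
The state is a dict: "time": time; "qpos": joint angles; "dq": joint speeds; "joint_torque": joint torques, N m; "eef_pos": TCP position; "orientation": TCP orientation; "wrist_force": force on the tool from outside, world axes, zero at the start; "torque": the same for the moment, N m; "opening": opening from 0.0 (shut) to 1.0 (fully open).
Only numpy, scipy, OpenCV 4.12 (cv2) and the standard library are available. Lean on these libraries where they do the work, as an engineer would, in place of code of your own. Each camera call takes 0.05 s, during which the arm holds its last target.

TASK

A left-handed colleague takes over this bench and wants the row of tools mirrored. Move the four tools from the full rack to the empty rack in reverse order: the leftmost one goes into the rightmost bay, and so on to the rightmost one, which goes into the leftmost bay. Lay each flat in its own bay, right side up, its middle about midway between the two rails so that it rests across both, and leave all of them released and still.

Things in the scene. Friction and masses are not known exactly. Their poses are not given: they have to be found in the camera images.
- full_rack: Wooden rack, holds the four tools at the start; fixed, may be left or right. Base board 126 (x) x 312 (y) x 8 mm. Two rails along y at x = -45 and +45 mm, 12 mm thick, 78 mm free between them for fingers. Four bays at y = -111, -37, 37, 111 mm. Origin: centre of underside, on the bench; x away from the robot, y left, z up (turned up to 12 degrees).
- empty_rack: Twin of the full rack, same size and axes, also fixed, empty at the start; origin on the bench. Four bays centred at y = -111, -37, 37, 111 mm, each a notch 62 mm wide across both rails (x = -45 and +45 mm) with its floor 30 mm above the bench, between 12 mm teeth that reach 44 mm. Between the rails only the 8 mm base board lies below.
- sanding_stick: Paddle-shaped wooden sanding stick, 190 mm long, 12 thick, 0.08 kg, with a black abrasive pad on top: 30 mm wide from y = -95 to 25 mm, then a handle 18 wide to y = 95. Grip it across the 30 mm near y = 0. At the start it lies right side up across both rails of its bay, handle end towards the robot. Origin: mid length and width, on the underside; y along it, z up.
- narrow_brush: Narrow paint brush, blue handle, 205 mm long, 13 thick, 0.05 kg; bristles 19 mm wide end at y = -102 mm; handle 10 to 15 wide, 12 thick, from y = -28 to 102. Grip at y = 12. At the start it lies right side up across both rails of its bay, handle end towards the robot. Origin: mid length and width, on the underside; y along it, z up.
- wide_brush: Wide paint brush, wooden handle, 205 mm long, 13 thick, 0.05 kg; 40 mm wide from y = -102 to -28 mm, narrowing to a handle 14 wide from y = 12 to 102. Grip at y = 18. At the start it lies right side up across both rails of its bay, handle end towards the robot. Origin: mid length and width, on the underside; y along it, z up.
- batten: Wooden levelling batten, a plain strip 45 mm wide, 140 long (y), 20 thick, 0.09 kg. Grip across its 45 mm at the middle. At the start it lies right side up across both rails of its bay. Origin: mid length and width, on the underside; y along it, z up.
- sanding_stick_bay: The bay of the full rack in which the sanding stick lies at the start: a 74 mm piece of both rails, one of four alike in a row; fixed, stays when the tool is gone. Origin: middle of the bay, on top of the base board (8 mm above the bench); axes as the rack's.
- narrow_brush_bay: The bay of the full rack in which the narrow brush lies at the start: a 74 mm piece of both rails, one of four alike in a row; fixed, stays when the tool is gone. Origin: middle of the bay, on top of the base board (8 mm above the bench); axes as the rack's.
- wide_brush_bay: The bay of the full rack in which the wide brush lies at the start: a 74 mm piece of both rails, one of four alike in a row; fixed, stays when the tool is gone. Origin: middle of the bay, on top of the base board (8 mm above the bench); axes as the rack's.
- batten_bay: The bay of the full rack in which the batten lies at the start: a 74 mm piece of both rails, one of four alike in a row; fixed, stays when the tool is gone. Origin: middle of the bay, on top of the base board (8 mm above the bench); axes as the rack's.
Things that resemble listed ones, but are neither listed nor needed, are in the scene too. Of the things shaped like the sanding_stick, the wooden one is meant.

How it is judged:
By the outcome, as a careful person would: the job done as asked, in the order asked, and still so for the second after the job is handed in, with the robot touching nothing.
It also fails if it takes over 96 s, if anything falls off the work surface, if the arm or the gripper's body presses on something with over 40 N, if the wrist force passes 120 N, or if a joint passes its speed limit or range.

## Working session

There is one attempt and no reset: what is moved stays moved. The work goes in short steps, Python scripts to look and compute and a tool call to move; the robot and the scene stay as the last step left them, time stands still between calls to the robot, and variables do not carry over. Pictures are saved under pics/ and viewed, and the job is handed in when it is done.

Besides the shell and the picture viewer there is one more tool, called after "Call:" as name(argument=value, ...), one argument or row to a line, values as JSON. carry_out: Moves the arm, as the interface text tells. Its arguments: {"type":"object","properties":{"increments":{"type":"array","items":{"type":"array","items":{"type":"array","items":{"type":"number"}}}},"grip_force":{"type":"number"}},"required":["increments"]}

```bash
mkdir -p pics; ls; python3 - <<'E'
from bench import manip,cams
import cv2,numpy as np
print(manip.read_state(), manip.hold_point_z)
for n in("top","side"):
    d=cams.get_image(n); cv2.imwrite(f"pics/{n}0.png",d["img"][:,:,::-1]); print(n,{k:d[k] for k in d if k not in("img","z_map")})
E
```

```text
pics
{'time': 0.0, 'qpos': array([-1.1328845 ,  0.32183867, -0.07007177,  1.45168218,  0.02260526,
        1.37077676, -0.05690431]), 'dq': array([ 1.22993457e-03, -1.34118991e-03,  3.52205860e-04,  9.46196730e-04,
        7.62758369e-04, -1.51033637e-03, -1.52540887e-05]), 'joint_torque': array([ 6.48045370e-04, -4.91283488e+01, -4.03469000e-01, -3.12522089e+01,
       -6.38068607e-02,  4.41410369e-02,  2.08013134e-04]), 'eef_pos': array([0.26713267, 0.59196641, 0.22144762]), 'orientation': array([ 2.10316048e-01,  9.77632978e-01, -9.47408667e-04, -1.49213694e-04]), 'wrist_force': array([-0.05002689,  0.06910428,  0.47255104]), 'torque': array([-0.01939762, -0.03021174, -0.04579574]), 'opening': 1.0022207047143386} 0.0187
top {'fx': 465.7462351488125, 'fy': 465.7462351488125, 'cx': 255.3544241327914, 'cy': 193.52118801124533, 'k1': -0.13849769401069878, 'R': array([[ 0.02264214, -0.99971318, -0.00780304],
       [-0.98490588, -0.0209657 , -0.17181633],
       [ 0.17160345,  0.01157555, -0.9850981 ]]), 't': array([0.18345275, 0.48542308, 1.50543486])}
side {'fx': 353.14858657858235, 'fy': 353.14858657858235, 'cx': 255.43002260596842, 'cy': 185.3470777688632, 'k1': -0.05953392822735451, 'R': array([[ 0.95850788, -0.28456698,  0.0168606 ],
       [-0.15779961, -0.57891533, -0.7999727 ],
       [ 0.23740668,  0.76411954, -0.59979947]]), 't': array([-0.39126589,  0.23971355,  0.96671017])}
```

View pics/top0.png

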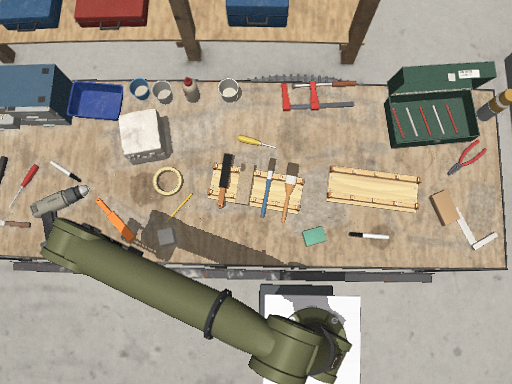

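View pics/side0.png

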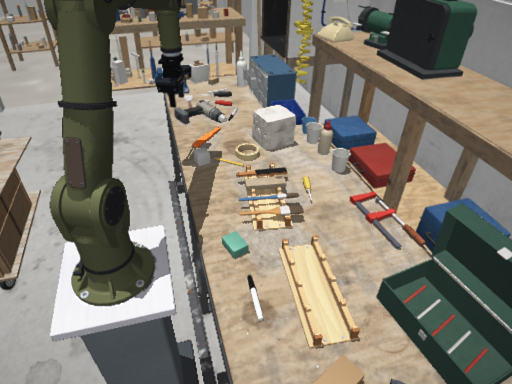

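```bash
cat > h.py <<'E'
from bench import manip,cams
import cv2,numpy as np
def px2ray(d,u,v):
    K=np.array([[d["fx"],0,d["cx"]],[0,d["fy"],d["cy"]],[0,0,1.]])
    p=cv2.undistortPoints(np.array([[[u,v]]],float).reshape(-1,1,2),K,np.array([d["k1"],0,0,0,0.]))
    return p.reshape(-1,2)
def cloud(d):
    K=np.array([[d["fx"],0,d["cx"]],[0,d["fy"],d["cy"]],[0,0,1.]])
    vv,uu=np.mgrid[0:384,0:512]
    p=cv2.undistortPoints(np.stack([uu,vv],-1).reshape(-1,1,2).astype(float),K,np.array([d["k1"],0,0,0,0.])).reshape(384,512,2)
    z=d["z_map"].astype(float)
    c=np.dstack([p[...,0]*z,p[...,1]*z,z])
    X=(c-d["t"])@d["R"]   # R^T (c-t)
    X[z==0]=np.nan
    return X
def proj(d,P):
    K=np.array([[d["fx"],0,d["cx"]],[0,d["fy"],d["cy"]],[0,0,1.]])
    return cv2.projectPoints(np.asarray(P,float).reshape(-1,1,3),cv2.Rodrigues(d["R"])[0],d["t"],K,np.array([d["k1"],0,0,0,0.]))[0].reshape(-1,2)
E
python3 - <<'E'
from h import *
d=cams.get_image("top"); im=d["img"][:,:,::-1]
cv2.imwrite("pics/t1.png",cv2.resize(im[130:230,195:435],None,fx=3.3,fy=3.3,interpolation=cv2.INTER_CUBIC))
X=cloud(d)
for n in ["full_rack","empty_rack","sanding_stick","narrow_brush","wide_brush","batten","sanding_stick_bay","batten_bay","narrow_brush_bay","wide_brush_bay"]:
    for r in cams.trace("top",n)[:4]:
        m=r["pixels"]; P=X[m]; P=P[~np.isnan(P[:,0])]
        print(n,round(r["confidence"],2),np.round(r["xy"]),m.sum(),np.round(np.median(P,0),3),np.round(np.percentile(P[:,2],[5,50,95]),3))
d=cams.get_image("side"); im=d["img"][:,:,::-1]
cv2.imwrite("pics/s1.png",cv2.resize(im[150:350,220:370],None,fx=3,fy=3,interpolation=cv2.INTER_CUBIC))
E
```

```text
full_rack 0.62 [261. 186.] 1416 [0.502 0.169 0.009] [0.003 0.009 0.016]
empty_rack 0.96 [372. 189.] 3245 [ 0.512 -0.207  0.012] [0.005 0.012 0.039]
sanding_stick 0.91 [116. 226.] 367 [0.378 0.664 0.012] [0.006 0.012 0.017]
sanding_stick 0.72 [225. 176.] 421 [0.539 0.3   0.043] [0.036 0.043 0.049]
narrow_brush 0.82 [267. 181.] 272 [0.525 0.153 0.042] [0.007 0.042 0.048]
wide_brush 0.69 [226. 181.] 441 [0.536 0.3   0.043] [0.035 0.043 0.049]
wide_brush 0.65 [290. 180.] 429 [0.526 0.083 0.043] [0.036 0.043 0.048]
batten 0.58 [244. 184.] 525 [0.514 0.231 0.051] [0.045 0.051 0.057]
sanding_stick_bay 0.41 [215. 192.] 99 [0.489 0.319 0.03 ] [0.015 0.03  0.044]
batten_bay 0.51 [249. 197.] 34 [0.474 0.208 0.032] [0.025 0.032 0.047]
narrow_brush_bay 0.61 [262. 177.] 120 [0.537 0.167 0.031] [0.018 0.031 0.043]
wide_brush_bay 0.53 [292. 204.] 59 [0.446 0.081 0.031] [0.025 0.031 0.04 ]
```

```bash
sleep 0
```

```text
(no output)
```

View pics/t1.png

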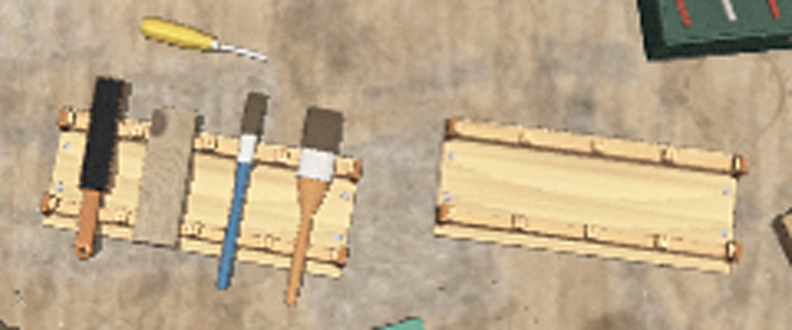

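View pics/s1.png

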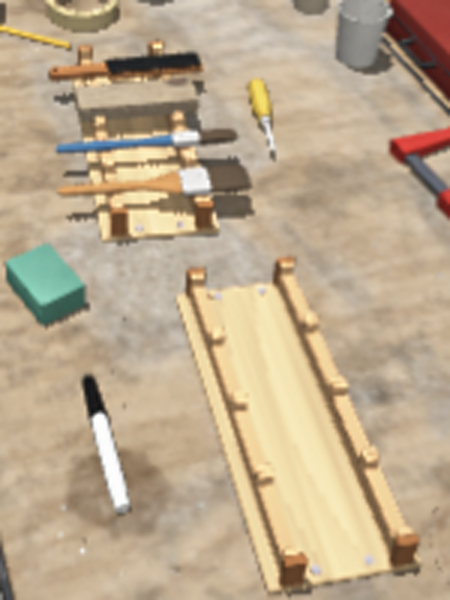

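```bash
cat > fit.py <<'E'
from h import *
from scipy.optimize import minimize
S=4
def box(x0,x1,y0,y1,z0,z1): return np.array([[x,y,z] for x in(x0,x1) for y in(y0,y1) for z in(z0,z1)])/1000
RACK=[box(-63,63,-156,156,0,8)]+[box(s-6,s+6,-154,154,8,30) for s in(-45,45)]+[box(s-6,s+6,y-6,y+6,8,44) for s in(-45,45) for y in(-148,-74,0,74,148)]
TOOLS=dict(sanding_stick=[box(-15,15,-95,25,0,12),box(-9,9,25,95,0,12)],
 narrow_brush=[box(-9.5,9.5,-102,-28,0,13),box(-6,6,-28,102,0,12)],
 wide_brush=[box(-20,20,-102,-28,0,13),box(-7,7,12,102,0,12),np.vstack([box(-20,20,-28,-27,0,12),box(-7,7,11,12,0,12)])],
 batten=[box(-22.5,22.5,-70,70,0,20)])
def pose(B,p,z):
    c,s=np.cos(p[2]),np.sin(p[2]); return [b@np.array([[c,s,0],[-s,c,0],[0,0,1]])+[p[0],p[1],z] for b in B]
def sil(d,Bs):
    m=np.zeros((384*S,512*S),np.uint8)
    for b in Bs:
        q=(proj(d,b)+.5)*S
        cv2.fillConvexPoly(m,cv2.convexHull(np.round(q*16).astype(np.int32)),1,shift=4)
    return cv2.resize(m.astype(np.float32),(512,384),interpolation=cv2.INTER_AREA)
def fit(B,z,obs,p0,rng=(.006,.006,.02),anchor=None):
    # obs: list of (d,mask,ignore)
    def cost(p):
        c=0
        for d,m,ig in obs:
            s=sil(d,pose(B,p,z)); w=1-ig
            c+=1-np.sum(np.minimum(s,m)*w)/np.sum(np.maximum(s,m)*w)
        return c/len(obs)
    best=None
    for k in range(3):
        sx=np.array([p0]+[np.array(p0)+np.array(rng)*e*(-1)**k*(1+.5*k) for e in np.eye(3)])
        r=minimize(cost,p0,method="Nelder-Mead",options=dict(initial_simplex=sx,xatol=2e-4,fatol=1e-4,maxiter=120))
        if best is None or r.fun<best.fun: best=r
        p0=best.x
    return best.x,best.fun
E
cat > run1.py <<'E'
from fit import *
D={n:cams.get_image(n) for n in("top","side")}
cands={"sanding_stick":(.54,.30),"narrow_brush":(.525,.153),"wide_brush":(.526,.083),"batten":(.514,.231),"empty_rack":(.512,-.207),"full_rack":(.502,.169)}
M={}
for c in D:
    X=cloud(D[c])
    for n,p in cands.items():
        for r in cams.trace(c,n):
            P=X[r["pixels"]]; md=np.nanmedian(P,0)
            if np.hypot(*(md[:2]-p))<.04 and (c,n) not in M: M[c,n]=r["pixels"].astype(np.float32)
print([k for k in M])
Z=np.zeros((384,512),np.float32)
res={}
for n,p in cands.items():
    for cs in(["top"],["side"],["top","side"]):
        obs=[]
        for c in cs:
            if (c,n) not in M: continue
            ig=Z.copy()
            if n=="full_rack":
                for t in TOOLS:
                    if (c,t) in M: ig=np.maximum(ig,M[c,t])
                ig=cv2.dilate(ig,np.ones((3,3)))
            else:
                for t in TOOLS:
                    if t!=n and (c,t) in M: ig=np.maximum(ig,M[c,t])
            obs.append((D[c],M[c,n],ig))
        if not obs: continue
        if "rack" in n: x,f=fit(RACK,0,obs,(*p,-.14))
        else: x,f=fit(TOOLS[n],.03,obs,(*p,-np.pi/2-.14))
        print(n,cs,np.round(x[:2],4),round(np.degrees(x[2]),1),"cost",round(f,3))
        res[n]=x
np.save("res.npy",res,allow_pickle=True)
for c in D:
    im=D[c]["img"][:,:,::-1].copy(); im=cv2.resize(im,None,fx=4,fy=4,interpolation=cv2.INTER_CUBIC)
    for n,x in res.items():
        s=sil(D[c],pose(RACK if "rack" in n else TOOLS[n],x,0 if "rack" in n else .03))
        cs,_=cv2.findContours((cv2.resize(s,None,fx=4,fy=4)>.5).astype(np.uint8),cv2.RETR_EXTERNAL,cv2.CHAIN_APPROX_NONE)
        cv2.drawContours(im,cs,-1,(255,0,255) if "rack" in n else (0,255,0),1)
    im=im[560:900,790:1590] if c=="top" else im[640:1390,890:1470]
    cv2.imwrite(f"pics/fit_{c}.png",im if c=="top" else cv2.resize(im,None,fx=.79,fy=.79))
E
python3 run1.py
```

```text
[('top', 'sanding_stick'), ('top', 'narrow_brush'), ('top', 'wide_brush'), ('top', 'batten'), ('top', 'empty_rack'), ('top', 'full_rack'), ('side', 'sanding_stick'), ('side', 'narrow_brush'), ('side', 'batten'), ('side', 'empty_rack')]
sanding_stick ['top'] [0.5313 0.3013] -96.0 cost 0.319
sanding_stick ['side'] [0.5224 0.3055] -95.7 cost 0.232
sanding_stick ['top', 'side'] [0.5263 0.3027] -95.5 cost 0.291
narrow_brush ['top'] [0.5083 0.1551] -99.7 cost 0.332
narrow_brush ['side'] [0.5021 0.1624] -99.0 cost 0.361
narrow_brush ['top', 'side'] [0.5044 0.157 ] -96.9 cost 0.382
wide_brush ['top'] [0.5861 0.0682] -102.2 cost 0.504
wide_brush ['top', 'side'] [0.5861 0.0682] -102.2 cost 0.504
batten ['top'] [0.5164 0.2315] -97.6 cost 0.052
batten ['side'] [0.5145 0.2368] -97.5 cost 0.136
batten ['top', 'side'] [0.516  0.2323] -97.6 cost 0.116
empty_rack ['top'] [ 0.5144 -0.2093] -6.5 cost 0.026
empty_rack ['side'] [ 0.5115 -0.2009] -6.4 cost 0.044
empty_rack ['top', 'side'] [ 0.513  -0.2056] -6.5 cost 0.059
full_rack ['top'] [0.5071 0.1944] -8.6 cost 0.287
full_rack ['top', 'side'] [0.5071 0.1944] -8.6 cost 0.287
```

View pics/fit_top.png

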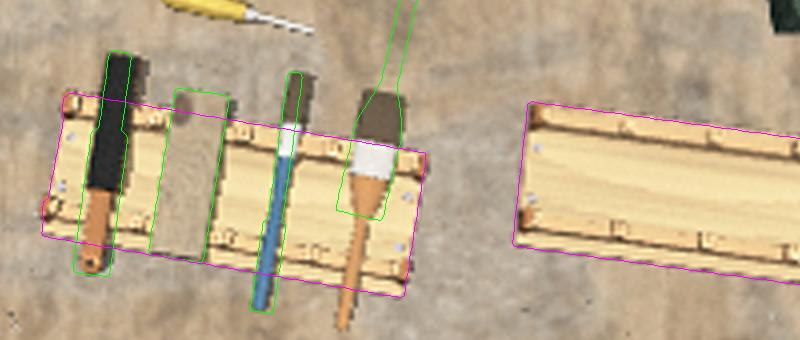

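View pics/fit_side.png

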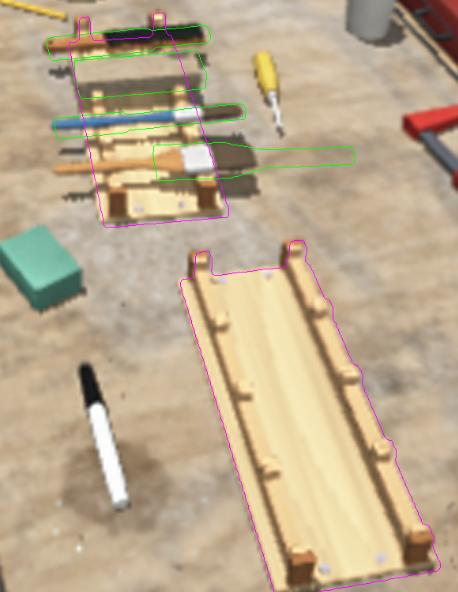

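```bash
sed -i 's/-np.pi\/2-.14/np.pi\/2-.14/' run1.py; python3 run1.py
```

```text
[('top', 'sanding_stick'), ('top', 'narrow_brush'), ('top', 'wide_brush'), ('top', 'batten'), ('top', 'empty_rack'), ('top', 'full_rack'), ('side', 'sanding_stick'), ('side', 'narrow_brush'), ('side', 'wide_brush'), ('side', 'batten'), ('side', 'empty_rack')]
sanding_stick ['top'] [0.5257 0.3011] 83.0 cost 0.121
sanding_stick ['side'] [0.5202 0.3066] 83.6 cost 0.173
sanding_stick ['top', 'side'] [0.5223 0.3025] 82.7 cost 0.186
narrow_brush ['top'] [0.5043 0.1559] 80.9 cost 0.187
narrow_brush ['side'] [0.4981 0.1587] 82.7 cost 0.364
narrow_brush ['top', 'side'] [0.5044 0.1562] 81.4 cost 0.286
wide_brush ['top'] [0.4935 0.0845] 80.5 cost 0.23
wide_brush ['side'] [0.4892 0.0907] 82.7 cost 0.29
wide_brush ['top', 'side'] [0.4907 0.0864] 80.3 cost 0.267
batten ['top'] [0.5161 0.2307] 83.7 cost 0.069
batten ['side'] [0.5117 0.2367] 81.8 cost 0.135
batten ['top', 'side'] [0.5141 0.2318] 83.1 cost 0.138
empty_rack ['top'] [ 0.5155 -0.209 ] -5.9 cost 0.037
empty_rack ['side'] [ 0.5117 -0.2015] -6.0 cost 0.035
empty_rack ['top', 'side'] [ 0.5131 -0.2052] -6.2 cost 0.059
full_rack ['top'] [0.5065 0.194 ] -9.4 cost 0.277
full_rack ['top', 'side'] [0.5065 0.194 ] -9.4 cost 0.277
```

View pics/fit_top.png

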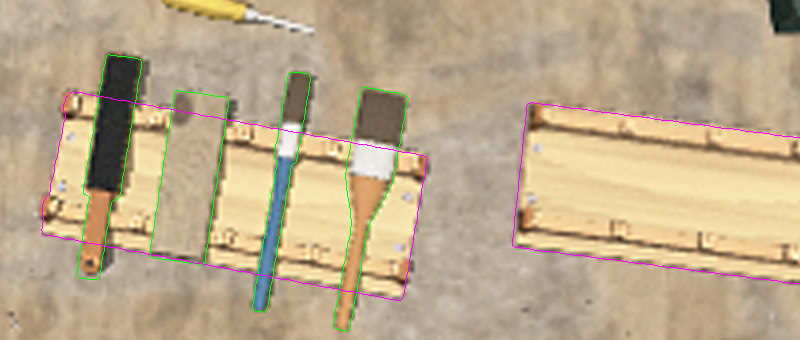

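View pics/fit_side.png

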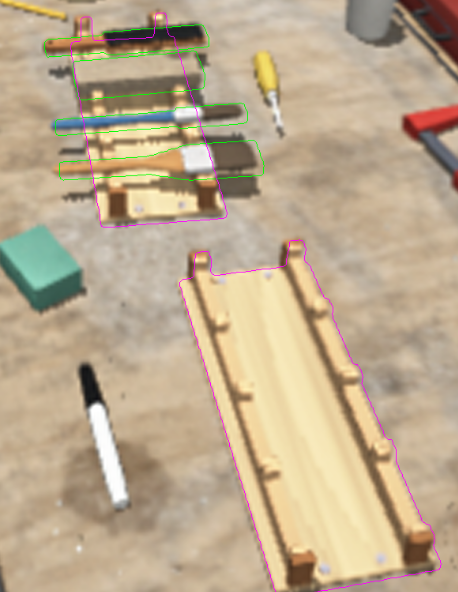

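Call:
carry_out(
  increments=[
    [[5, -5.8, -0.5, 8, 100], [10, -11.6, -1.5, 17, 100], [15, -17.4, -3, 17, 100], [20, -23.2, -5, 17, 100], [25.7, -29, -7.3, 17, 100], [25.7, -29, -7.3, 17, 100], [25.7, -29, -7.3, 17, 100], [25.7, -29, -7.3, 17, 100]],
  ],
  grip_force=20,
)

```text
time: 3.1
eef_pos: [0.525, 0.3011, 0.1492]
orientation: [0.065, 0.998, -0.0, -0.0]
wrist_force: [-0.9, 1.1, 0.8]
opening: 0.608
```

```bash
python3 - <<'E'
from h import *
s=manip.read_state(); print(s["time"],s["eef_pos"],s["orientation"],s["opening"],s["qpos"])
from scipy.spatial.transform import Rotation as R
Rm=R.from_quat(s["orientation"]).as_matrix(); print(Rm)
for c in("top","side"):
    d=cams.get_image(c); im=d["img"][:,:,::-1].copy()
    im=cv2.resize(im,None,fx=4,fy=4,interpolation=cv2.INTER_CUBIC)
    for k in(0,.0187):
      for w in(-.0265,0,.0265):
        q=(proj(d,s["eef_pos"]-Rm[:,2]*k+Rm[:,1]*w)[0]+.5)*4; cv2.drawMarker(im,tuple(int(v) for v in q),(0,0,255) if k else (255,0,255),0,10,1)
    u,v=[int(x) for x in q]
    cv2.imwrite(f"pics/g_{c}.png",im[max(0,v-250):v+250,max(0,u-350):u+350])
E
```

```text
3.1 [0.52496924 0.30112937 0.14921063] [ 6.51078500e-02  9.97878164e-01 -2.49335559e-04 -2.73374734e-04] 0.6075722772442301 [-0.65737817  0.27012144  0.10970144  1.66654448 -0.03116474  1.20736947
  0.89996691]
[[-9.91521786e-01  1.29939267e-01 -5.78056760e-04]
 [ 1.29939540e-01  9.91521811e-01 -4.62015338e-04]
 [ 5.13121952e-04 -5.33210703e-04 -9.99999726e-01]]
```

View pics/g_side.png

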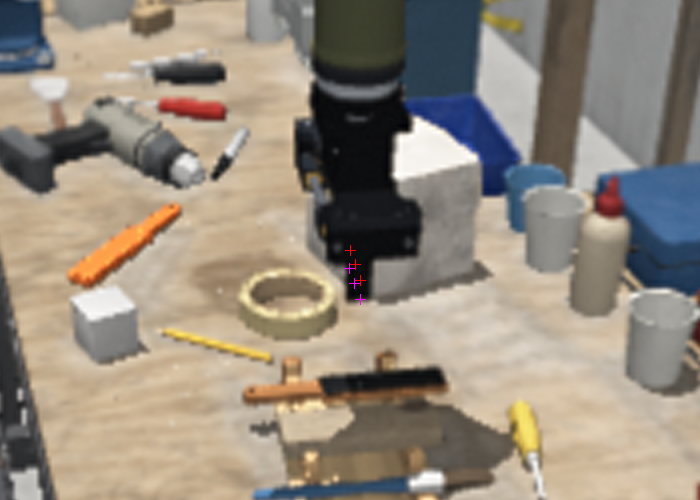

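View pics/g_top.png

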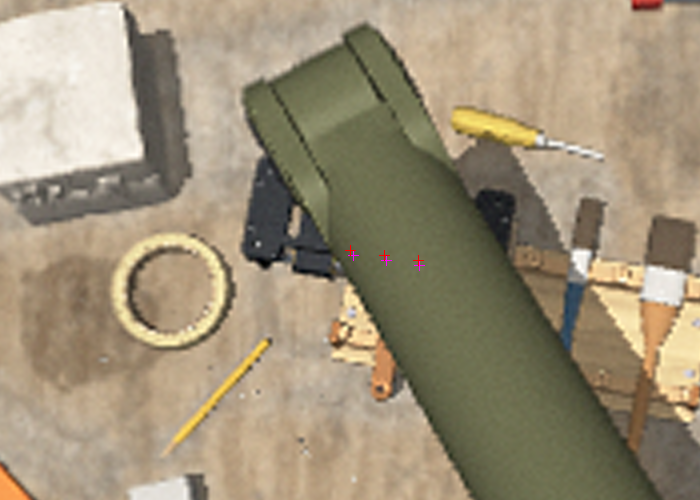

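Call:
carry_out(
  increments=[
    [[0, 0, -5, 0, 100], [0, 0, -10, 0, 100], [0, 0, -12.5, 0, 100], [0, 0, -13.2, 0, 100], [0, 0, -13.2, 0, 100], [0, 0, -13.2, 0, 100]],
  ],
)

```text
time: 3.95
eef_pos: [0.5252, 0.3038, 0.0194]
orientation: [0.063, 0.998, 0.001, 0.001]
wrist_force: [0.2, -0.1, 0.6]
opening: 0.609
```

```bash
cat > look.py <<'E'
from h import *
import sys
tag=sys.argv[1]; us,vs=int(sys.argv[2]),int(sys.argv[3]); c=sys.argv[4] if len(sys.argv)>4 else "side"
d=cams.get_image(c); im=d["img"][vs-75:vs+75,us-100:us+100,::-1]
cv2.imwrite(f"pics/{tag}.png",cv2.resize(im,None,fx=4,fy=4,interpolation=cv2.INTER_CUBIC))
s=manip.read_state(); print(s["time"],np.round(s["eef_pos"],4),np.round(s["wrist_force"],1),round(s["opening"]*87,1))
E
python3 look.py d1 262 190
```

```text
4.0 [0.5252 0.3036 0.0194] [-0.2 -0.5  0.1] 52.6
```

View pics/d1.png

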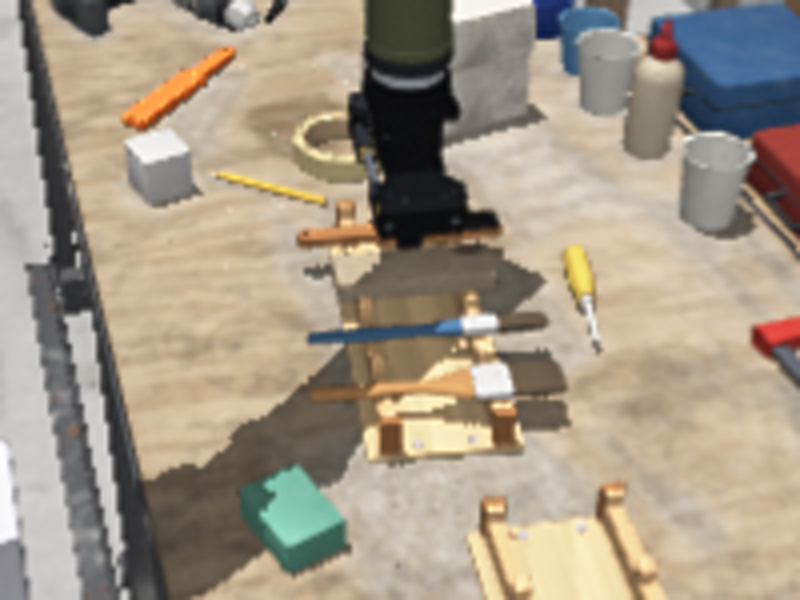

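Call:
carry_out(
  increments=[
    [[0, 0, 0, 0, 255], [0, 0, 0, 0, 255], [0, 0, 0, 0, 255], [0, 0, 0, 0, 255], [0, 0, 0, 0, 255], [0, 0, 0, 0, 255]],
  ],
)

```text
time: 4.75
eef_pos: [0.5245, 0.3027, 0.0178]
orientation: [0.063, 0.998, 0.0, 0.0]
wrist_force: [-0.5, -0.4, 2.9]
opening: 0.341
```

```bash
python3 look.py d2 262 190
```

```text
4.8 [0.5244 0.3027 0.0178] [-0.3  0.4  2.5] 29.6
```

View pics/d2.png

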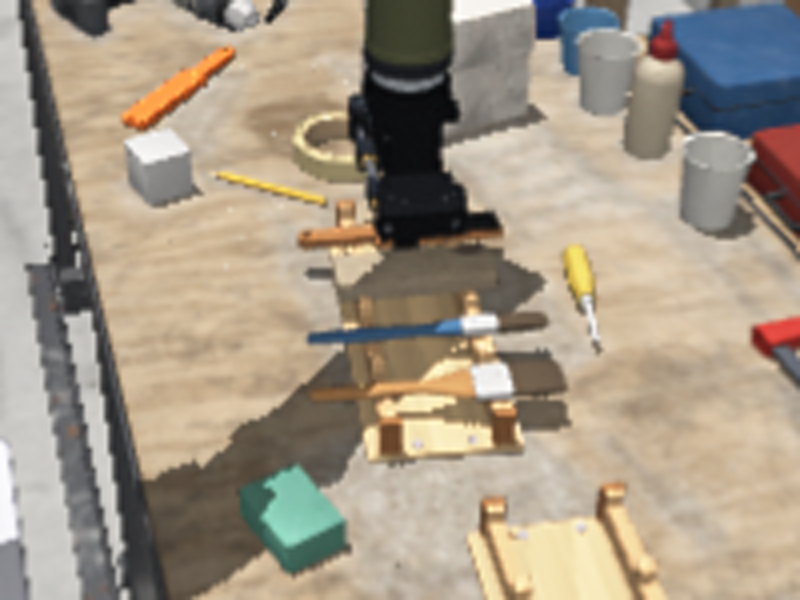

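Call:
carry_out(
  increments=[
    [[0, 0, 3, 0, 255], [0, 0, 8, 0, 255], [0, -2, 10, 0, 255], [-0.2, -7, 10, 0, 255], [-0.4, -12.5, 10, 0, 255], [-0.7, -18, 10, 0, 255], [-1, -23.5, 10, 0, 255], [-1.2, -29, 10, 0, 255]],
  ],
  grip_force=25,
)

```text
time: 5.8
eef_pos: [0.5115, 0.0106, 0.1172]
orientation: [0.063, 0.998, -0.0, -0.0]
wrist_force: [0.3, -0.1, -1.8]
opening: 0.337
```

Call:
carry_out(
  increments=[
    [[-0.2, -5.5, 0, 0, 255], [-0.4, -11, 0, 0.5, 255], [-0.6, -16.5, 0, 1, 255], [-0.8, -22, 0, 1.2, 255], [-0.9, -27, 0, 1.2, 255], [-1, -31, 0, 1.2, 255], [-1, -33, 0, 1.2, 255], [-1, -33, 0, 1.2, 255]],
  ],
)

```text
time: 6.8
eef_pos: [0.501, -0.3193, 0.117]
orientation: [0.055, 0.998, -0.0, -0.001]
wrist_force: [-0.0, 0.5, -1.0]
opening: 0.344
```

```bash
python3 look.py e1 310 275; python3 look.py e1t 380 190 top
```

```text
6.85 [ 0.5017 -0.3174  0.1169] [ 0.7  0.7 -1.8] 29.5
6.9 [ 0.5022 -0.3162  0.117 ] [ 0.1  0.1 -0.3] 29.2
```

View pics/e1.png

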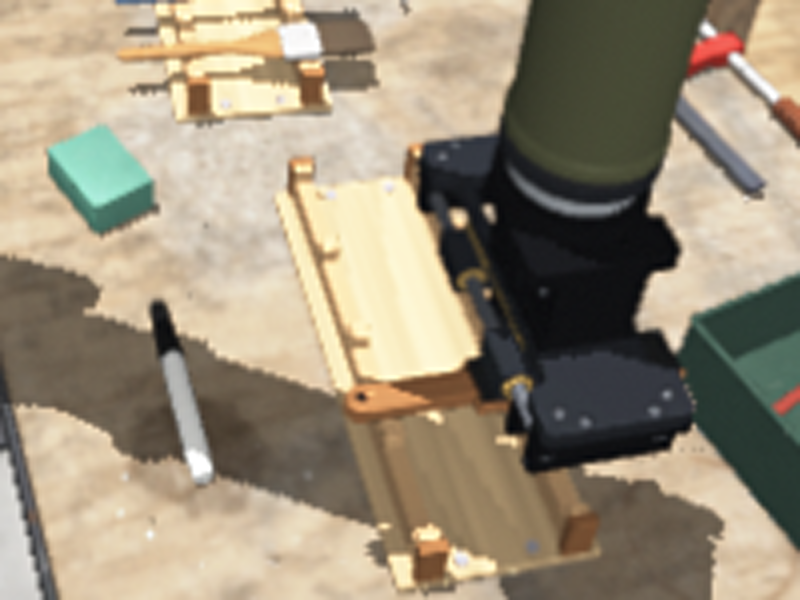

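View pics/e1t.png

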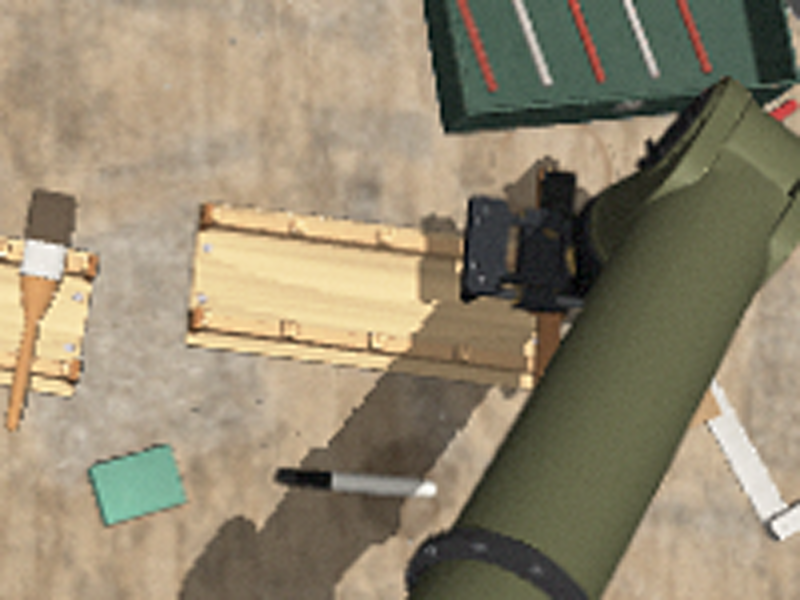

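Call:
carry_out(
  increments=[
    [[0, 0, -4, 0, 255], [0, 0, -7, 0, 255], [0, 0, -8.5, 0, 255], [0, 0, -8.5, 0, 255], [0, 0, -8.5, 0, 255]],
  ],
)

```text
time: 7.52
eef_pos: [0.5034, -0.3177, 0.0339]
orientation: [0.053, 0.999, -0.0, 0.001]
wrist_force: [-0.5, -0.4, -0.1]
opening: 0.343
```

```bash
python3 look.py e2 310 275; python3 look.py e2t 380 190 top
```

```text
7.575 [ 0.5034 -0.3179  0.034 ] [-0.2 -0.4 -0.3] 29.8
7.625 [ 0.5033 -0.3179  0.034 ] [ 0.3 -0.2 -0.6] 29.7
```

View pics/e2.png

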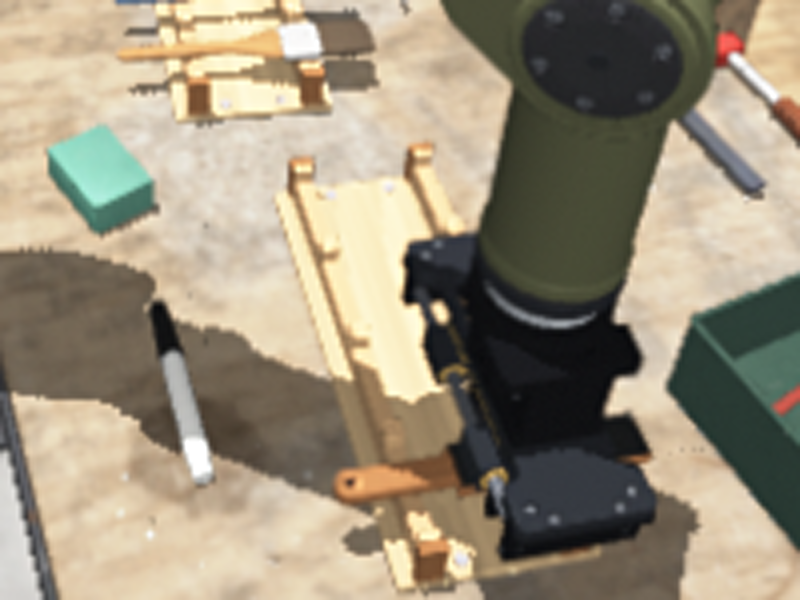

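View pics/e2t.png

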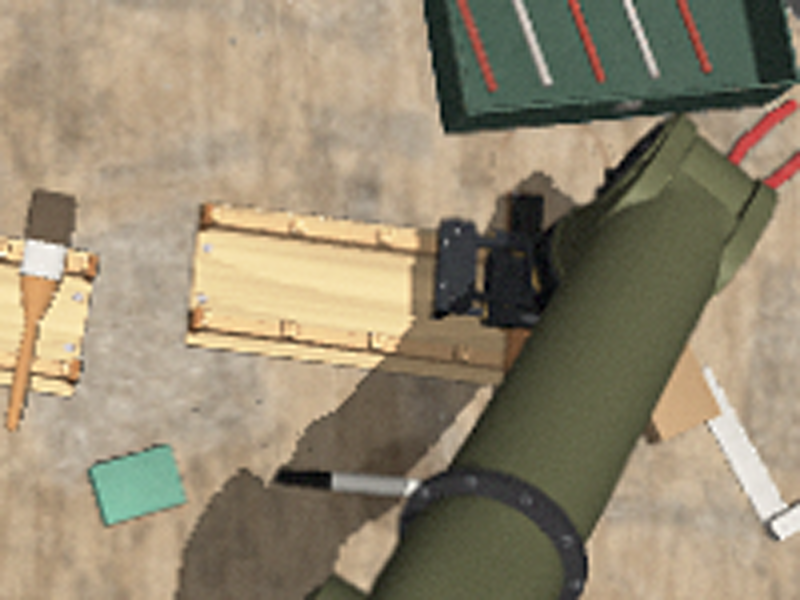

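Call:
carry_out(
  increments=[
    [[0, 0, -0.8, 0, 255], [0, 0, -1.4, 0, 255], [0, 0, -1.4, 0, 255], [0, 0, -1.4, 0, 100], [0, 0, -1.4, 0, 100], [0, 0, -1.4, 0, 100], [0, 0, -1.4, 0, 100]],
  ],
)

```text
time: 8.5
eef_pos: [0.5024, -0.3175, 0.0187]
orientation: [0.053, 0.999, 0.0, 0.0]
wrist_force: [-0.5, 0.0, -0.4]
opening: 0.598
```

Call:
carry_out(
  increments=[
    [[0, 0, 3, 0, 100], [0, 0, 8, 0, 100], [0, 2, 10.5, 0, 90], [0.2, 7, 10.5, 0, 75], [0.4, 12.5, 10.5, 0, 75], [0.7, 18, 10.5, 0, 75], [1, 23.5, 10.5, 0, 75], [1.2, 29, 10.5, 0, 75]],
  ],
)

```text
time: 9.5
eef_pos: [0.5144, -0.0257, 0.1239]
orientation: [0.053, 0.999, 0.0, 0.001]
wrist_force: [0.6, 0.7, 0.0]
opening: 0.71
```

```bash
python3 look.py e3 310 275; python3 look.py e3t 380 190 top
```

```text
9.55 [ 0.5144 -0.0161  0.1237] [-0.3  6.8 -0.2] 61.3
9.6 [ 0.5144 -0.0197  0.1236] [-0.6  0.6  0.1] 61.4
```

View pics/e3.png

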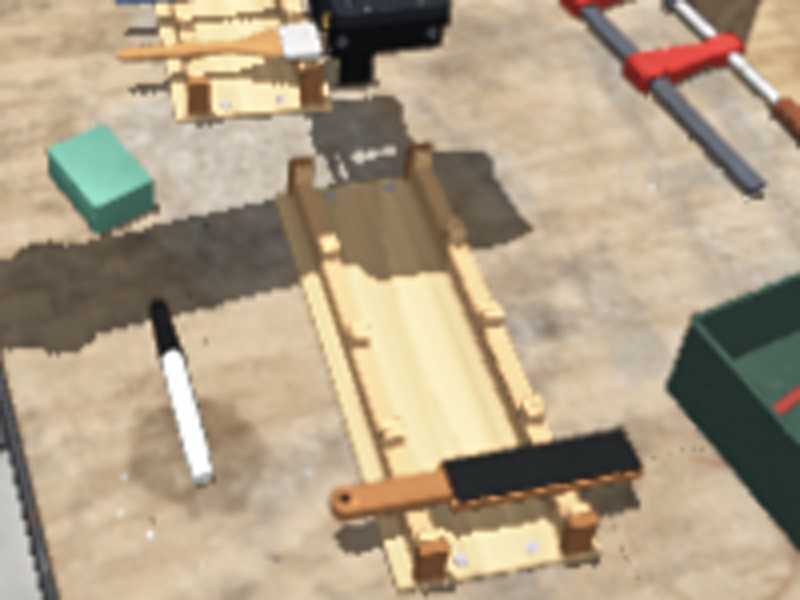

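View pics/e3t.png

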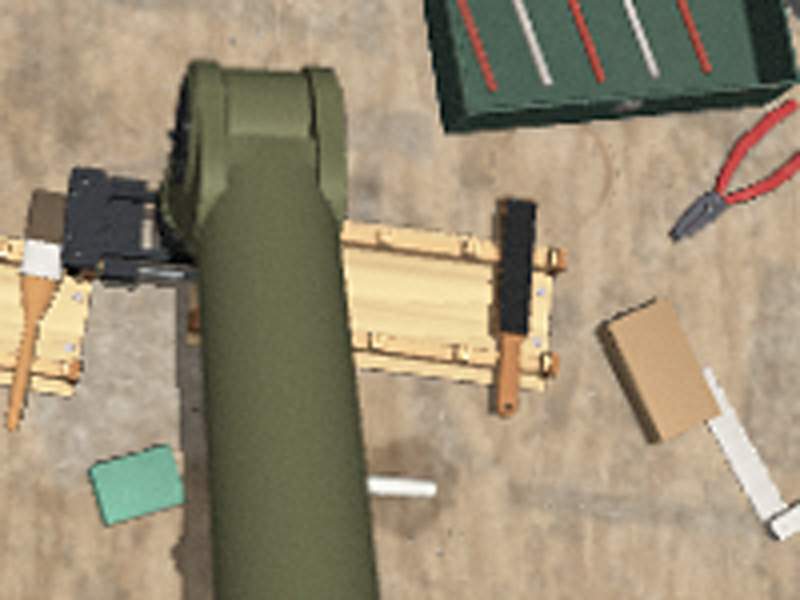

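Call:
carry_out(
  increments=[
    [[0, 5.5, 0, 0, 75], [0, 11, 0, 0, 75], [0.1, 16.5, 0, -0.5, 75], [0.1, 21.5, 0, -0.5, 75], [0.1, 25, 0, -0.5, 75], [0.1, 26, -1, -0.5, 75], [0.1, 26, -3, -0.5, 75], [0.1, 26, -5, -0.5, 75]],
  ],
)

```text
time: 10.6
eef_pos: [0.5156, 0.2301, 0.0724]
orientation: [0.058, 0.998, -0.001, -0.0]
wrist_force: [-0.6, -0.5, -0.4]
opening: 0.705
```

```bash
python3 look.py f1 275 200; python3 look.py f1t 255 180 top
```

```text
10.65 [0.5138 0.2291 0.0694] [-1.5 -0.8 -1.4] 61.4
10.7 [0.5137 0.2292 0.0706] [ 0.2 -0.4  0. ] 61.6
```

View pics/f1.png

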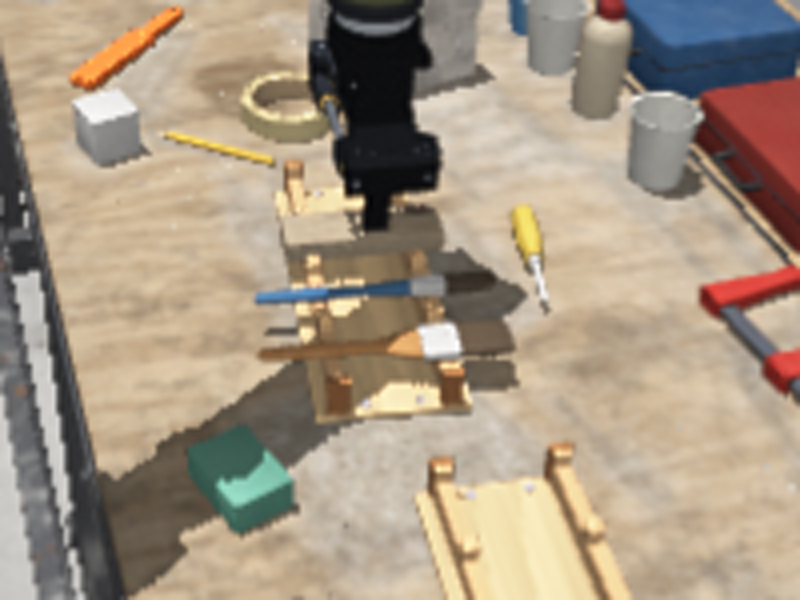

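View pics/f1t.png

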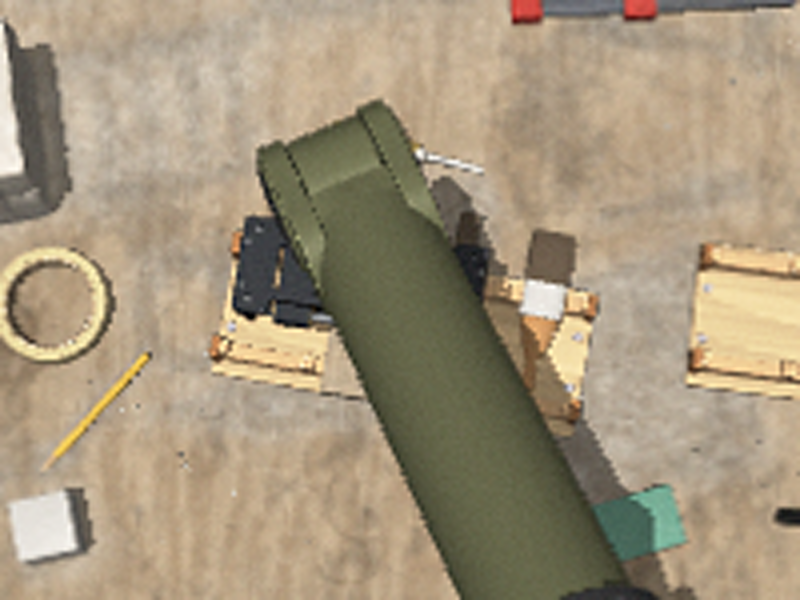

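Call:
carry_out(
  increments=[
    [[0, 0, 0, 0, 75], [0, 0, -1, 0, 75], [0, 0, -2, 0, 75], [0, 0, -2.6, 0, 75], [0, 0, -2.6, 0, 75]],
  ],
)

```text
time: 11.32
eef_pos: [0.5148, 0.2323, 0.0468]
orientation: [0.057, 0.998, -0.0, -0.001]
wrist_force: [-0.1, -0.2, 0.6]
opening: 0.707
```

```bash
python3 look.py f2 275 200
```

```text
11.375 [0.5152 0.2324 0.0473] [0.4 0.6 0.4] 60.9
```

View pics/f2.png

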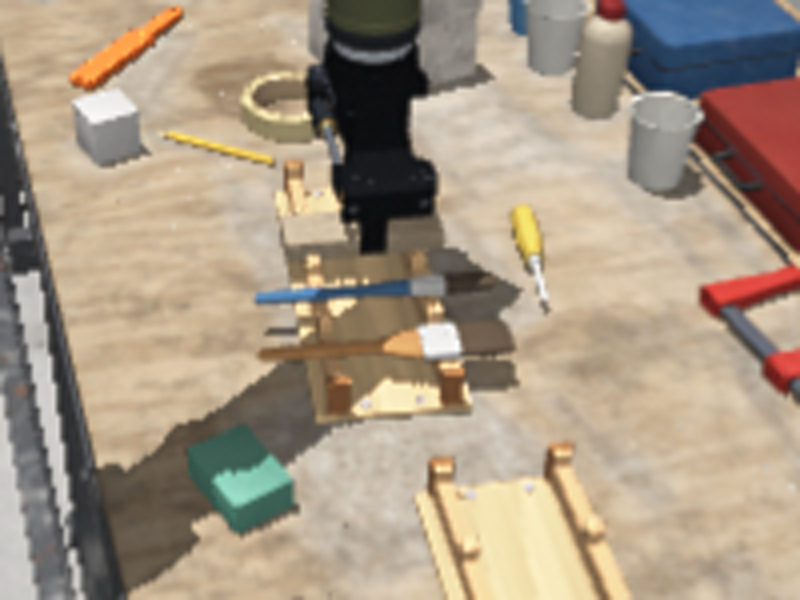

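Clear of both edges; go down and close, then lift.

Call:
carry_out(
  increments=[
    [[0, 0, -1.4, 0, 75], [0, 0, -2.8, 0, 75], [0, 0, -2.8, 0, 75], [0, 0, -2.8, 0, 255], [0, 0, -2.8, 0, 255], [0, 0, -2.8, 0, 255], [0, 0, -2.8, 0, 255], [0, 0, -2.8, 0, 255]],
  ],
)

```text
time: 12.38
eef_pos: [0.5157, 0.2328, 0.02]
orientation: [0.057, 0.998, 0.0, 0.0]
wrist_force: [0.4, -0.3, 2.6]
opening: 0.515
```

```bash
python3 look.py f3 275 200
```

```text
12.425 [0.5157 0.2328 0.02  ] [-0.6  1.1  2.1] 44.3
```

View pics/f3.png

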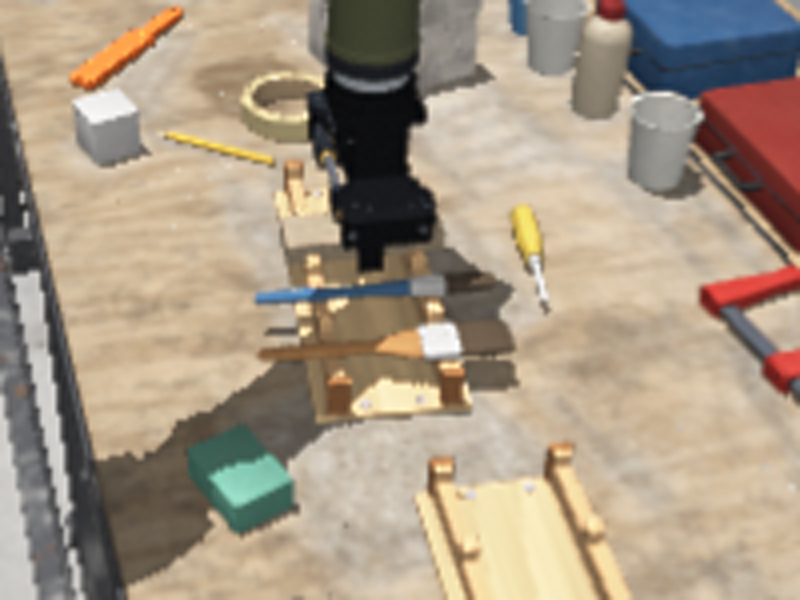

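Call:
carry_out(
  increments=[
    [[0, 0, 3, 0, 255], [0, 0, 8, 0, 255], [0, -2, 10, 0, 255], [-0.1, -7, 10, 0, 255], [-0.2, -12.5, 10, 0, 255], [-0.2, -18, 10, 0, 255], [-0.3, -23.5, 10, 0, 255], [-0.3, -29, 10, 0, 255]],
  ],
)

```text
time: 13.42
eef_pos: [0.5107, -0.0605, 0.1187]
orientation: [0.058, 0.998, -0.0, -0.001]
wrist_force: [0.6, -0.8, -0.1]
opening: 0.514
```

Call:
carry_out(
  increments=[
    [[0, -5.5, 0, 0, 255], [-0.1, -11, 0, 0.5, 255], [-0.2, -15.5, 0, 0.5, 255], [-0.2, -18.6, 0, 0.5, 255], [-0.2, -18.6, -1, 0.5, 255], [-0.2, -18.6, -5, 0.5, 255], [-0.2, -18.6, -8.3, 0.5, 255], [-0.2, -18.6, -8.3, 0.5, 255]],
  ],
)

```text
time: 14.42
eef_pos: [0.5069, -0.2414, 0.0331]
orientation: [0.053, 0.999, 0.001, -0.004]
wrist_force: [-0.4, 0.4, -1.2]
opening: 0.515
```

```bash
python3 look.py f4 310 275; python3 look.py f4t 380 190 top
```

```text
14.475 [ 0.5087 -0.2424  0.0353] [ 0.7 -0.7 -0.2] 44.8
14.525 [ 0.5101 -0.2431  0.0367] [ 0.4 -0.1 -0.9] 44.8
```

View pics/f4.png

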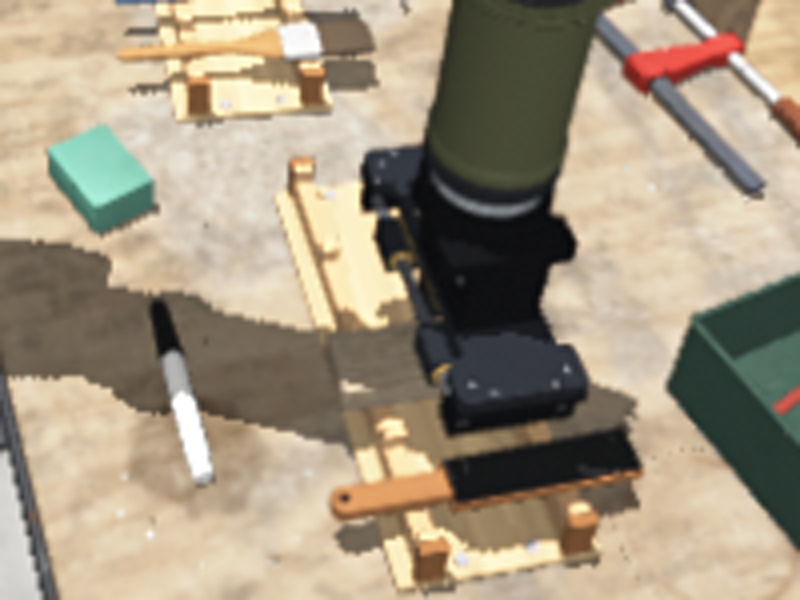

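View pics/f4t.png

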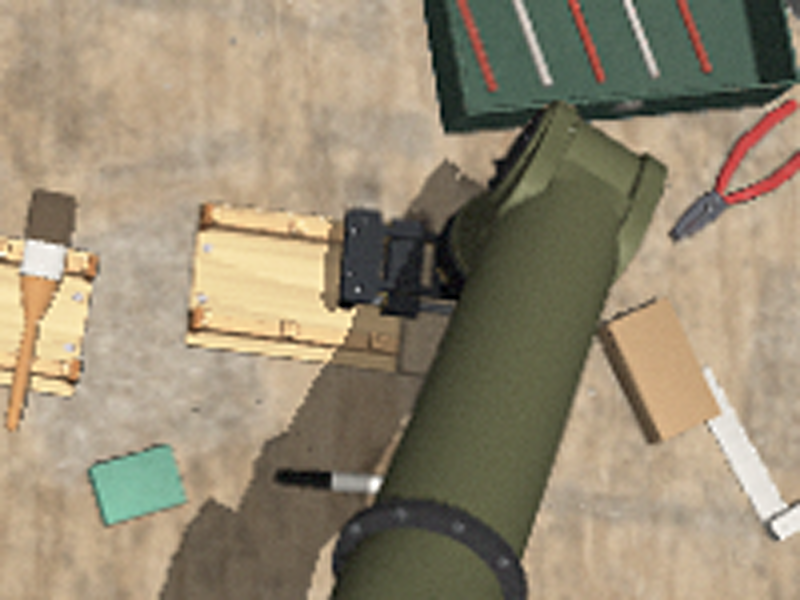

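Call:
carry_out(
  increments=[
    [[0, 0, 0, 0, 255], [0, 0, -0.8, 0, 255], [0, 0, -1.5, 0, 255], [0, 0, -1.5, 0, 255], [0, 0, -1.5, 0, 75], [0, 0, -1.5, 0, 75], [0, 0, -1.5, 0, 75], [0, 0, -1.5, 0, 75]],
  ],
)

```text
time: 15.52
eef_pos: [0.5105, -0.2436, 0.0218]
orientation: [0.053, 0.999, 0.0, 0.0]
wrist_force: [0.2, -0.0, -0.4]
opening: 0.704
```

Call:
carry_out(
  increments=[
    [[0, 0, 3, 0, 75], [0, 0, 8, 0, 75], [0, 2, 10, 0, 90], [0, 7, 10, -1, 110], [-0.1, 12.5, 10, -2, 120], [-0.2, 18, 10, -2, 120], [-0.5, 23.5, 10, -2, 120], [-0.7, 29, 10, -2, 120]],
  ],
)

```text
time: 16.52
eef_pos: [0.5032, 0.0482, 0.1219]
orientation: [0.071, 0.998, 0.0, 0.0]
wrist_force: [1.0, -0.3, 0.2]
opening: 0.535
```

```bash
python3 look.py f5 310 275; python3 look.py f5t 380 190 top
```

```text
16.575 [0.5023 0.0577 0.1218] [-0.1  6.3  0.4] 46.0
16.625 [0.5027 0.0541 0.1217] [ 0.1 -0.1 -0.3] 46.1
```

View pics/f5.png

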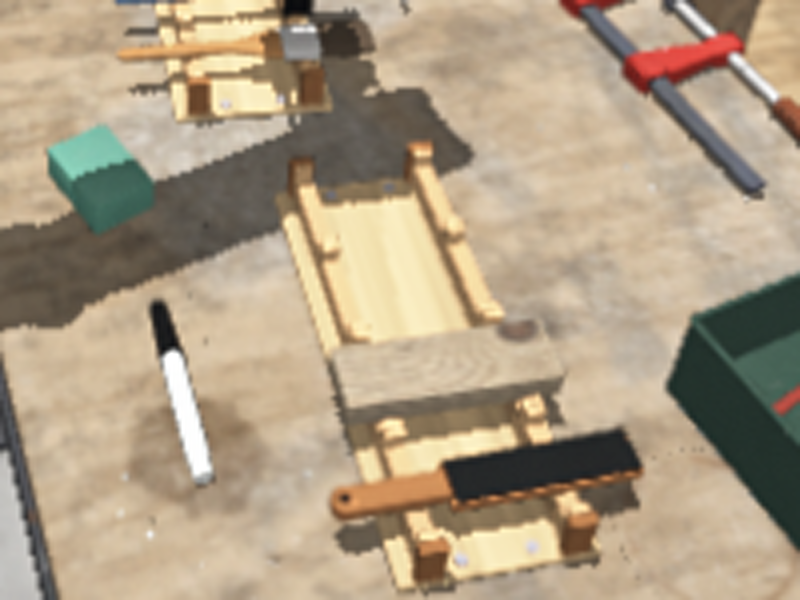

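View pics/f5t.png

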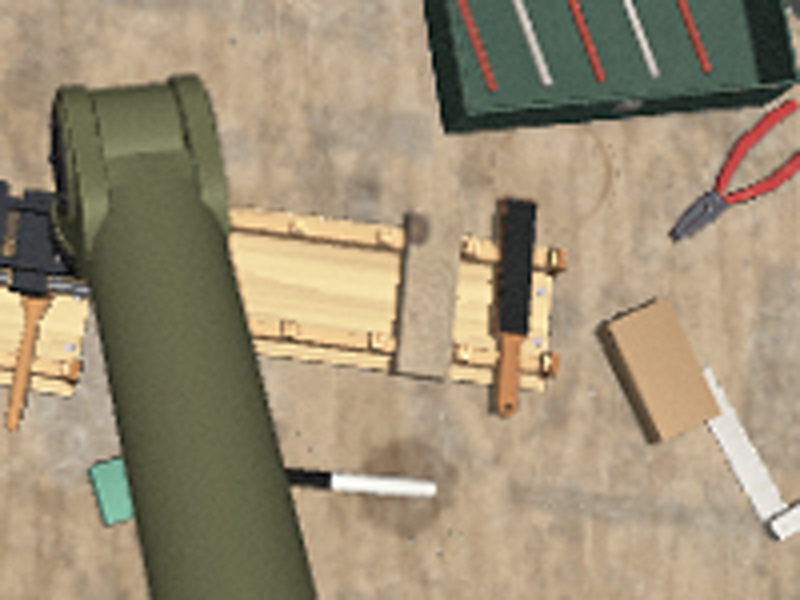

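Call:
carry_out(
  increments=[
    [[-0.4, 4, 0, 0, 120], [-0.8, 8, 0, 0, 120], [-1.2, 11.3, 0, 0, 120], [-1.2, 11.3, -2, 0, 120], [-1.2, 11.3, -5, 0, 120], [-1.2, 11.3, -6.5, 0, 120], [-1.2, 11.3, -6.5, 0, 120]],
  ],
)

```text
time: 17.5
eef_pos: [0.4906, 0.1588, 0.0557]
orientation: [0.071, 0.997, -0.001, -0.001]
wrist_force: [0.3, -0.7, 0.4]
opening: 0.526
```

```bash
python3 look.py k1 275 200; python3 look.py k1t 255 180 top
```

```text
17.55 [0.4915 0.1592 0.0567] [-0.5 -0.3  0.5] 46.0
17.6 [0.492  0.1594 0.0574] [-0.7 -0.7 -0.6] 46.3
```

View pics/k1.png

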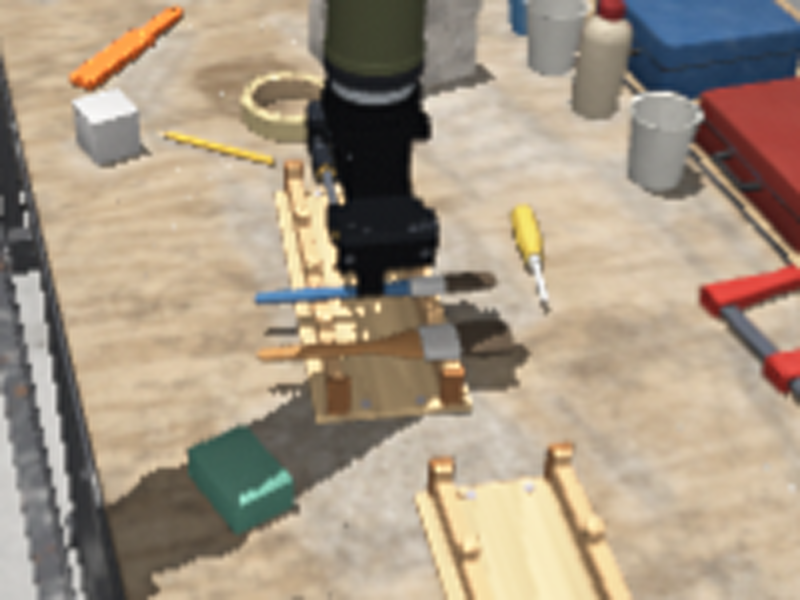

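View pics/k1t.png

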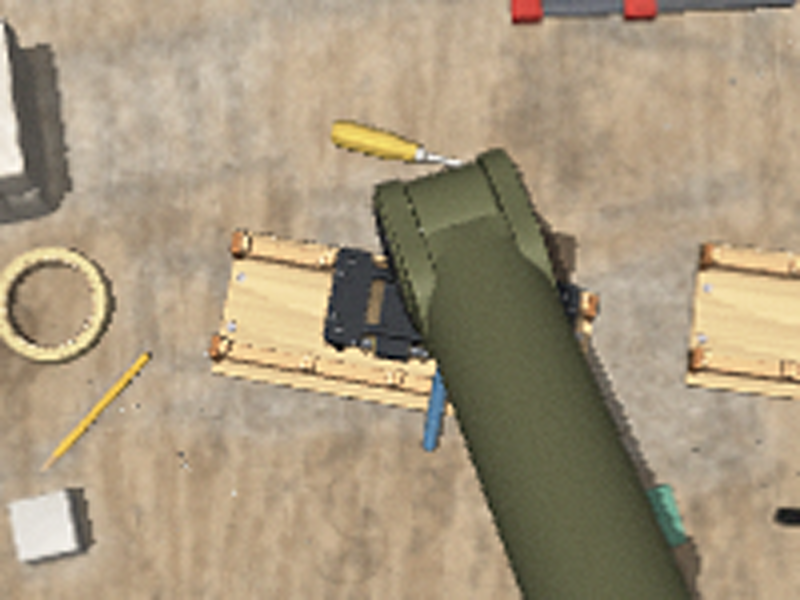

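Call:
carry_out(
  increments=[
    [[0, 0, -1.5, 0, 120], [0, 0, -3, 0, 120], [0, 0, -3.9, 0, 120], [0, 0, -3.9, 0, 120], [0, 0, -3.9, 0, 255], [0, 0, -3.9, 0, 255], [0, 0, -3.9, 0, 255], [0, 0, -3.9, 0, 255]],
  ],
)

```text
time: 18.6
eef_pos: [0.4915, 0.1596, 0.0178]
orientation: [0.07, 0.998, 0.0, 0.0]
wrist_force: [0.8, -0.1, 0.6]
opening: 0.16
```

Call:
carry_out(
  increments=[
    [[0, 0, 0, 0, 255], [0, 0, 0, 0, 255], [0, 0, 0, 0, 255]],
  ],
)

```text
time: 18.98
eef_pos: [0.4915, 0.1596, 0.0178]
orientation: [0.07, 0.998, 0.0, 0.0]
wrist_force: [-0.6, 1.1, 1.7]
opening: 0.159
```

```bash
python3 look.py k2 275 200
```

```text
19.025 [0.4915 0.1596 0.0178] [-0.8  1.3  1.7] 13.5
```

View pics/k2.png

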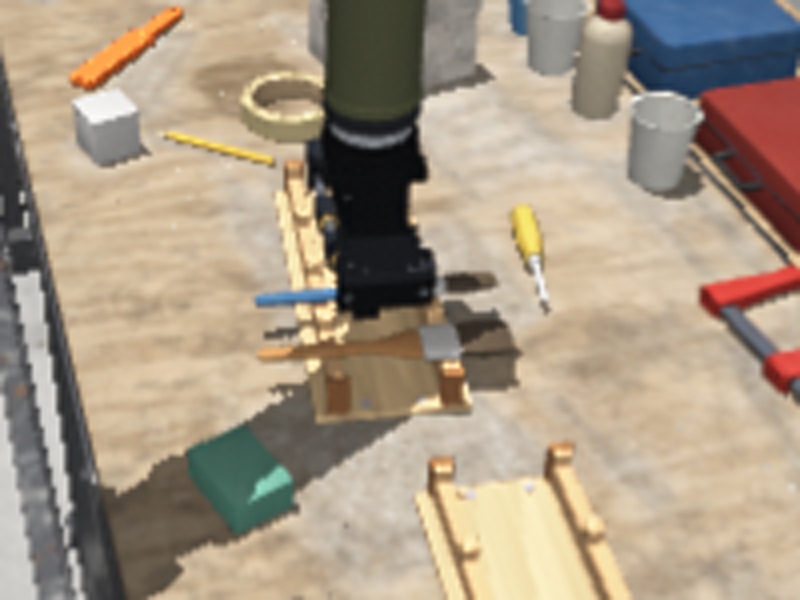

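Call:
carry_out(
  increments=[
    [[0, 0, 3, 0, 255], [0, 0, 8, 0, 255], [0.1, -2, 10, 0, 255], [0.4, -7, 10, 0, 255], [0.6, -12.5, 10, 1, 255], [0.9, -18, 10, 2, 255], [1.2, -23.5, 10, 2, 255], [1.4, -28.5, 10, 2, 255]],
  ],
)

```text
time: 20.02
eef_pos: [0.5049, -0.1276, 0.1174]
orientation: [0.053, 0.999, -0.0, -0.0]
wrist_force: [0.6, -0.6, -0.7]
opening: 0.161
```

Call:
carry_out(
  increments=[
    [[0.1, -3.3, 0, 0, 255], [0.1, -4.3, 0, 0, 255], [0.1, -4.3, -3, 0, 255], [0.1, -4.3, -6.5, 0, 255], [0.1, -4.3, -8.3, 0, 255], [0.1, -4.3, -8.3, 0, 255], [0.1, -4.3, -8.3, 0, 255]],
  ],
)

```text
time: 20.9
eef_pos: [0.5073, -0.1684, 0.0357]
orientation: [0.053, 0.999, -0.0, 0.001]
wrist_force: [-0.8, 0.1, -0.2]
opening: 0.159
```

```bash
python3 look.py k3 310 275; python3 look.py k3t 380 190 top
```

```text
20.95 [ 0.5075 -0.1686  0.0359] [ 0.4 -0.3 -1.1] 13.6
21.0 [ 0.5075 -0.1686  0.0359] [ 0.2 -0.2 -1.5] 14.1
```

View pics/k3.png

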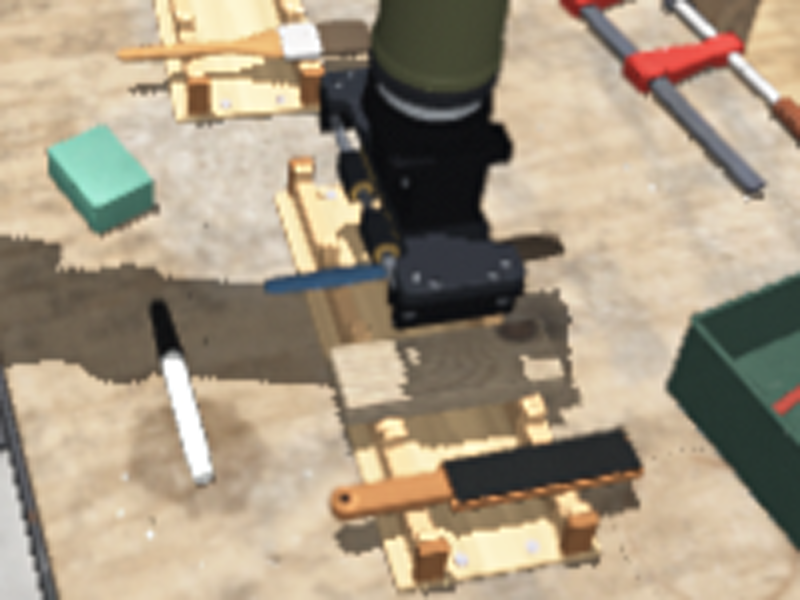

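View pics/k3t.png

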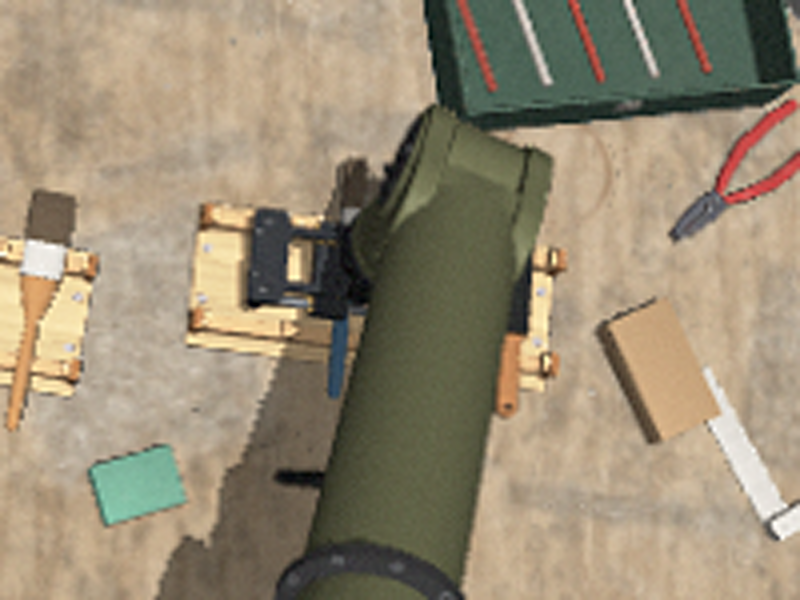

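Call:
carry_out(
  increments=[
    [[0, 0, -0.8, 0, 255], [0, 0, -1.6, 0, 255], [0, 0, -1.6, 0, 255], [0, 0, -1.6, 0, 255], [0, 0, -1.6, 0, 150], [0, 0, -1.6, 0, 130], [0, 0, -1.6, 0, 130], [0, 0, -1.6, 0, 130]],
  ],
)

```text
time: 22.0
eef_pos: [0.5064, -0.1685, 0.0186]
orientation: [0.053, 0.999, 0.0, 0.0]
wrist_force: [-0.4, 0.5, -0.4]
opening: 0.469
```

Call:
carry_out(
  increments=[
    [[0, 0, 3, 0, 130], [0, 0, 8, 0, 130], [-0.3, 2, 10, 0, 130], [-0.9, 7, 10, -1, 120], [-1.7, 12.5, 10, -2, 120], [-2.5, 18, 10, -2.5, 120], [-3, 22, 10, -2.5, 120], [-3, 22, 10, -2.5, 120]],
  ],
)

```text
time: 23.0
eef_pos: [0.4757, 0.0552, 0.1186]
orientation: [0.072, 0.997, 0.001, -0.0]
wrist_force: [0.4, -0.6, -0.6]
opening: 0.528
```

```bash
python3 look.py k4 310 275; python3 look.py k4t 340 190 top
```

```text
23.05 [0.4761 0.0527 0.1187] [ 0.6 -0.6  0.1] 46.3
23.1 [0.4763 0.0512 0.1186] [-0.2  0.1 -0.2] 46.0
```

View pics/k4.png

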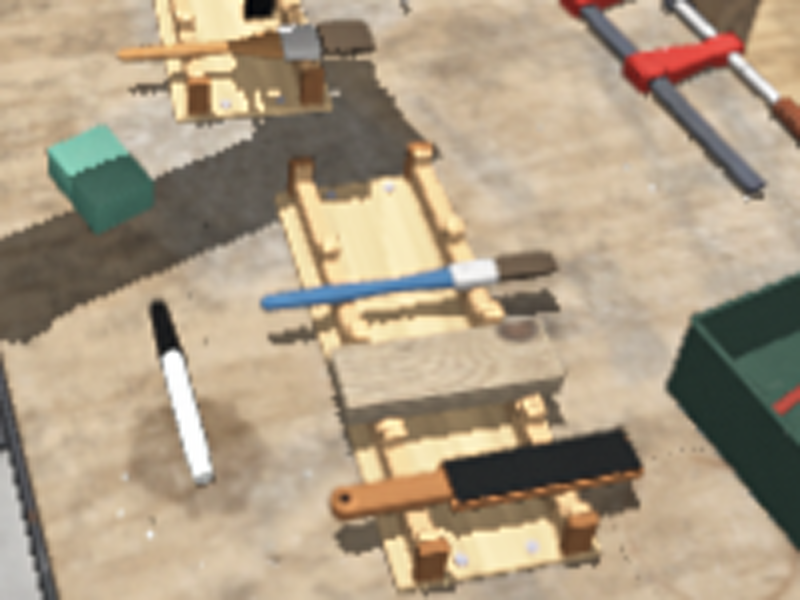

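View pics/k4t.png

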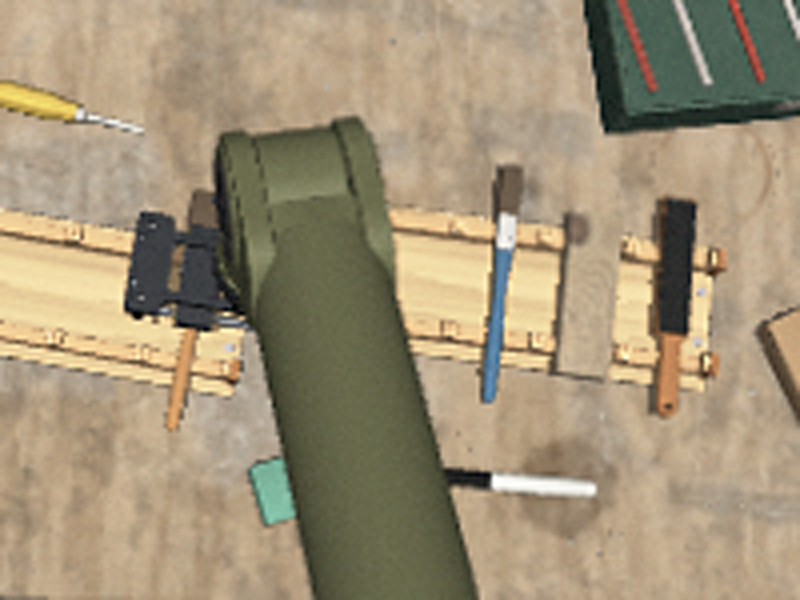

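Call:
carry_out(
  increments=[
    [[-0.2, 3.7, 0, 0, 120], [-0.2, 3.7, -3, 0, 120], [-0.2, 3.7, -6, 0, 120], [-0.2, 3.7, -6, 0, 120]],
  ],
)

```text
time: 23.6
eef_pos: [0.4726, 0.0863, 0.0567]
orientation: [0.076, 0.997, -0.001, -0.002]
wrist_force: [0.5, -0.5, -0.0]
opening: 0.528
```

```bash
python3 look.py w1 275 200; python3 look.py w1t 255 180 top
```

```text
23.65 [0.474  0.0868 0.0582] [ 0.3 -0.6 -0.2] 46.1
23.7 [0.475  0.0874 0.0592] [0.3 0.3 0.5] 45.7
```

View pics/w1.png

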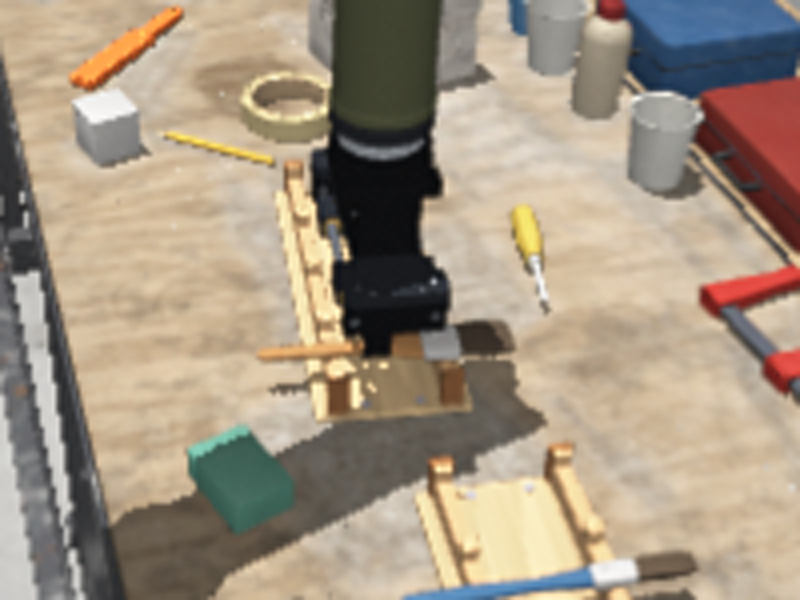

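View pics/w1t.png

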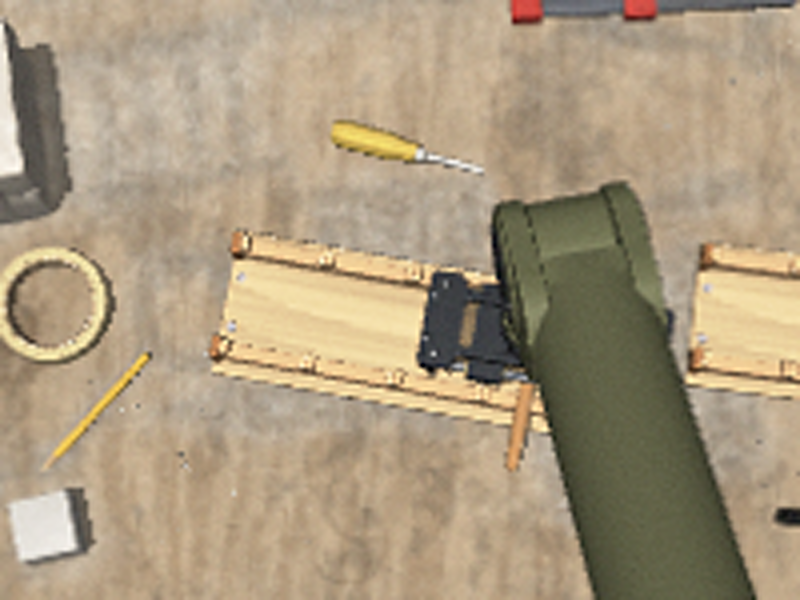

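Call:
carry_out(
  increments=[
    [[0, 0, -1.5, 0, 120], [0, 0, -3, 0, 120], [0, 0, -4.1, 0, 120], [0, 0, -4.1, 0, 120], [0, 0, -4.1, 0, 255], [0, 0, -4.1, 0, 255], [0, 0, -4.1, 0, 255], [0, 0, -4.1, 0, 255]],
  ],
)

```text
time: 24.7
eef_pos: [0.4745, 0.0887, 0.0178]
orientation: [0.075, 0.997, 0.0, 0.0]
wrist_force: [0.5, 0.2, 0.6]
opening: 0.159
```

Call:
carry_out(
  increments=[
    [[0, 0, 0, 0, 255], [0, 0, 0, 0, 255], [0, 0, 0, 0, 255]],
  ],
)

```text
time: 25.08
eef_pos: [0.4746, 0.0886, 0.0178]
orientation: [0.075, 0.997, 0.0, 0.0]
wrist_force: [-0.2, -0.6, 1.7]
opening: 0.122
```

```bash
python3 look.py w2 275 200
```

```text
25.125 [0.4746 0.0886 0.0178] [-1.1  0.   1.1] 10.7
```

View pics/w2.png

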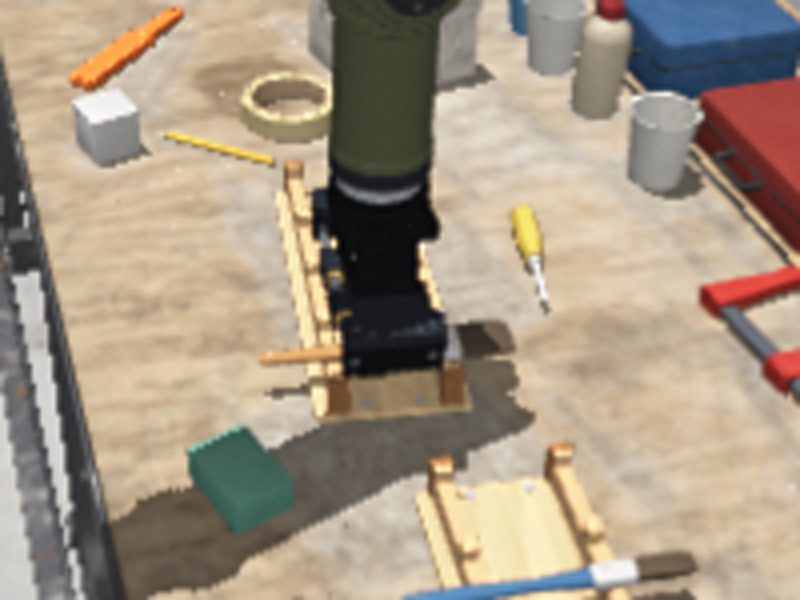

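Call:
carry_out(
  increments=[
    [[0, 0, 1, 0, 255], [0, 0, 3, 0, 255], [0, 0, 6, 0, 255], [0, 0, 8, 0, 255], [0, 0, 8, 0, 255]],
  ],
)

```text
time: 25.75
eef_pos: [0.4756, 0.0888, 0.0993]
orientation: [0.075, 0.997, 0.001, 0.002]
wrist_force: [0.1, 0.8, -1.7]
opening: 0.128
```

```bash
python3 look.py w3 275 200;  python3 look.py w3t 300 180 top
```

```text
25.8 [0.4746 0.0885 0.098 ] [ 0.3  0.  -2.3] 10.8
25.85 [0.4739 0.0884 0.0972] [ 0.2 -0.2 -1.1] 10.9
```

View pics/w3.png

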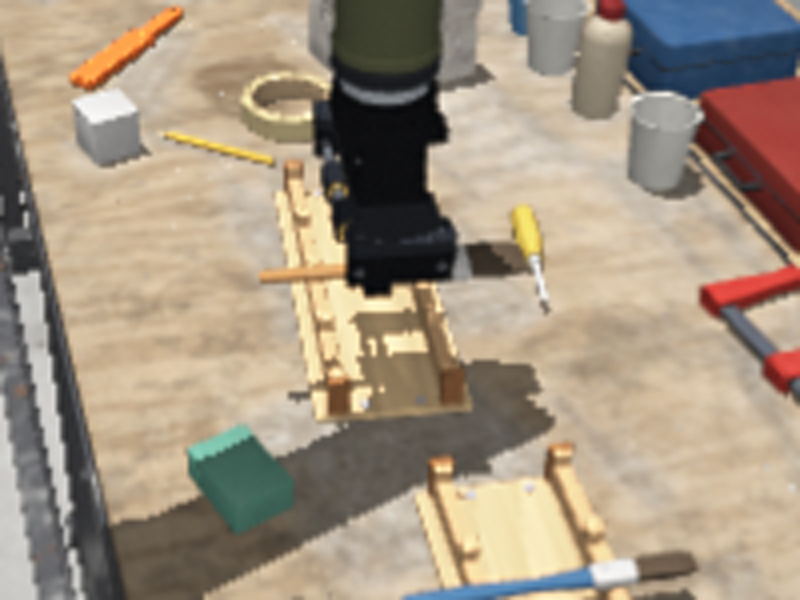

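View pics/w3t.png

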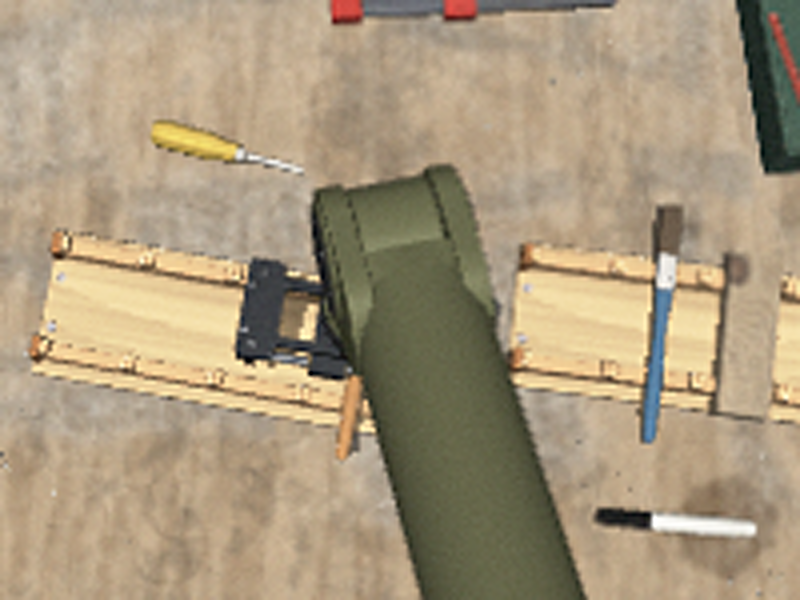

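Call:
carry_out(
  increments=[
    [[0.5, -3, 2, 0, 255], [1.4, -8, 2, 1, 255], [2.4, -13, 2, 2, 255], [3.1, -17, 2, 2.5, 255], [3.4, -18.3, 0, 2.5, 255], [3.4, -18.3, -3, 2.5, 255], [3.4, -18.3, -6.3, 2.5, 255], [3.4, -18.3, -6.3, 2.5, 255]],
  ],
)

```text
time: 26.85
eef_pos: [0.5048, -0.0943, 0.0312]
orientation: [0.053, 0.999, -0.0, -0.004]
wrist_force: [-0.6, 0.5, -0.7]
opening: 0.123
```

Call:
carry_out(
  increments=[
    [[0, 0, 0, 0, 255]],
  ],
)

```text
time: 26.98
eef_pos: [0.5085, -0.0946, 0.0349]
orientation: [0.053, 0.999, -0.0, 0.0]
wrist_force: [0.1, -0.0, -1.0]
opening: 0.123
```

```bash
python3 look.py w4 310 250; python3 look.py w4t 340 190 top
```

```text
27.025 [ 0.5091 -0.0946  0.0355] [-0.1  0.5 -0.5] 10.9
27.075 [ 0.5094 -0.0946  0.0358] [ 0.  -0.1 -0.5] 10.9
```

View pics/w4.png

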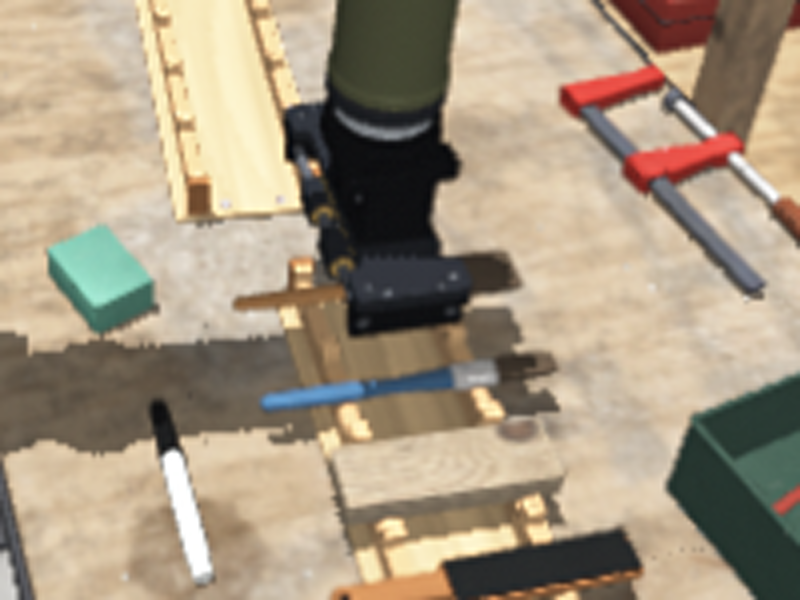

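View pics/w4t.png

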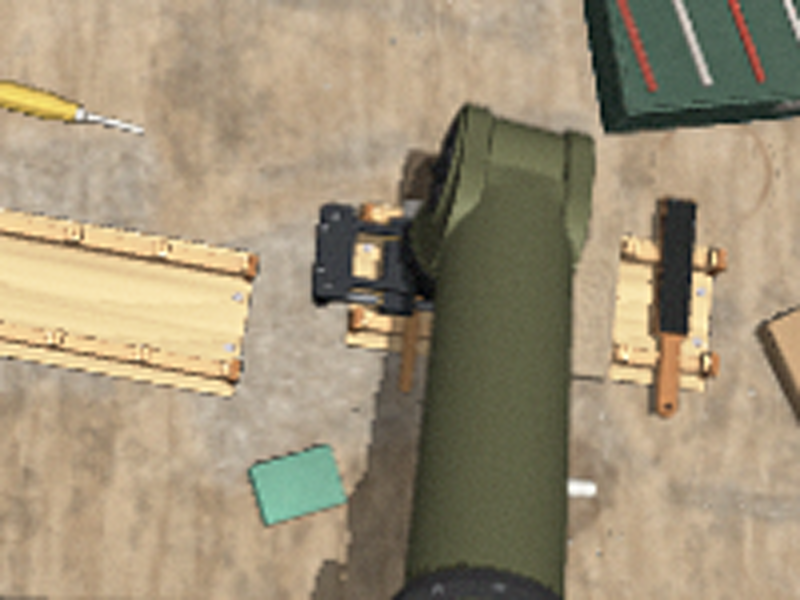

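Call:
carry_out(
  increments=[
    [[0, 0, -0.8, 0, 255], [0, 0, -1.6, 0, 255], [0, 0, -1.6, 0, 255], [0, 0, -1.6, 0, 255], [0, 0, -1.6, 0, 150], [0, 0, -1.6, 0, 130], [0, 0, -1.6, 0, 130], [0, 0, -1.6, 0, 130]],
  ],
)

```text
time: 28.08
eef_pos: [0.5084, -0.0945, 0.0187]
orientation: [0.053, 0.999, 0.0, 0.0]
wrist_force: [0.3, -0.1, -0.1]
opening: 0.456
```

Call:
carry_out(
  increments=[
    [[0, 0, 3, 0, 130], [0, 0, 8, 0, 130], [0, 2, 13, 0, 130], [0, 7, 14, 0, 130], [0, 13, 14, 0, 130], [0, 19, 14, 0, 130], [0, 25, 14, 0, 130], [0, 30, 14, 0, 130]],
  ],
)

```text
time: 29.08
eef_pos: [0.5079, 0.2082, 0.1587]
orientation: [0.052, 0.999, 0.0, 0.0]
wrist_force: [-0.1, -0.2, 0.4]
opening: 0.493
```

Call:
carry_out(
  increments=[
    [[0, 5, 0, 0, 130], [0, 10, 0, 0, 130], [0, 10, 0, 0, 130], [0, 10, 0, 0, 130], [0, 10, 0, 0, 130]],
  ],
)

```text
time: 29.7
eef_pos: [0.5089, 0.3037, 0.1586]
orientation: [0.054, 0.999, -0.0, 0.0]
wrist_force: [-0.1, 0.0, 0.3]
opening: 0.489
```

```bash
cat > run2.py <<'E'
from fit import *
D={n:cams.get_image(n) for n in("top","side")}
M={}
for c in D:
    X=cloud(D[c])
    for n in list(TOOLS)+["empty_rack"]:
        for r in cams.trace(c,n):
            P=X[r["pixels"]]; md=np.nanmedian(P,0)
            if md[1]<0 and .43<md[0]<.6 and (c,n) not in M: M[c,n]=r["pixels"].astype(np.float32); print(c,n,round(r["confidence"],2),np.round(md,3),np.round(np.nanpercentile(P[:,2],[10,90]),3))
b=np.array([.0,0])
bay={"sanding_stick":-.111,"batten":-.037,"narrow_brush":.037,"wide_brush":.111}
for c in D:
    ig=np.zeros((384,512),np.float32)
    for t in TOOLS:
        if (c,t) in M: ig=np.maximum(ig,M[c,t])
    r,f=fit(RACK,0,[(D[c],M[c,"empty_rack"],cv2.dilate(ig,np.ones((3,3))))],(.514,-.206,-.107)) 
    print(c,"rack",np.round(r,4),round(f,3))
    for n in bay:
        if (c,n) not in M: continue
        ig=np.zeros((384,512),np.float32)
        for t in TOOLS:
            if t!=n and (c,t) in M: ig=np.maximum(ig,M[c,t])
        p0=r[:2]+bay[n]*np.array([-np.sin(r[2]),np.cos(r[2])])
        x,f=fit(TOOLS[n],.03,[(D[c],M[c,n],ig)],(*p0,np.pi/2+r[2]))
        e=x[:2]-r[:2]; cc,s=np.cos(r[2]),np.sin(r[2]); l=np.array([cc*e[0]+s*e[1],-s*e[0]+cc*e[1]])
        print(c,n,"local mm",np.round(l*1000,1),"want y",bay[n]*1000,"rel yaw",round(np.degrees(x[2]-r[2])-90,1),"cost",round(f,2))
E
python3 run2.py; python3 look.py z1 310 270; python3 look.py z1t 360 190 top
```

```text
top sanding_stick 0.58 [ 0.508 -0.319  0.044] [0.039 0.05 ]
top narrow_brush 0.77 [ 0.535 -0.173  0.043] [0.038 0.048]
top wide_brush 0.95 [ 0.563 -0.099  0.043] [0.037 0.048]
top batten 0.6 [ 0.505 -0.244  0.052] [0.044 0.055]
top empty_rack 0.89 [ 0.509 -0.185  0.012] [0.006 0.036]
side narrow_brush 0.83 [ 0.543 -0.173  0.042] [0.037 0.044]
side wide_brush 0.85 [ 0.551 -0.1    0.04 ] [0.036 0.043]
side batten 0.81 [ 0.504 -0.248  0.05 ] [0.041 0.052]
side empty_rack 0.65 [ 0.503 -0.264  0.009] [0.006 0.036]
top rack [ 0.5143 -0.2086 -0.1128] 0.046
top sanding_stick local mm [  -2.8 -113.3] want y -111.0 rel yaw 0.4 cost 0.26
top batten local mm [ -0.6 -38.4] want y -37.0 rel yaw -0.6 cost 0.07
top narrow_brush local mm [ 1.4 36. ] want y 37.0 rel yaw -0.7 cost 0.19
top wide_brush local mm [ -0.2 110.4] want y 111.0 rel yaw 0.3 cost 0.24
side rack [ 0.5117 -0.2021 -0.1097] 0.244
side batten local mm [ -1.  -39.4] want y -37.0 rel yaw -0.2 cost 0.09
side narrow_brush local mm [ 2.5 36.1] want y 37.0 rel yaw 1.7 cost 0.47
side wide_brush local mm [  1.1 109. ] want y 111.0 rel yaw 1.2 cost 0.32
30.35 [0.5083 0.3055 0.1586] [0.7 0.5 0.6] 42.3
30.4 [0.5083 0.3055 0.1586] [-0.4 -0.9  0.5] 42.8
```

View pics/z1.png

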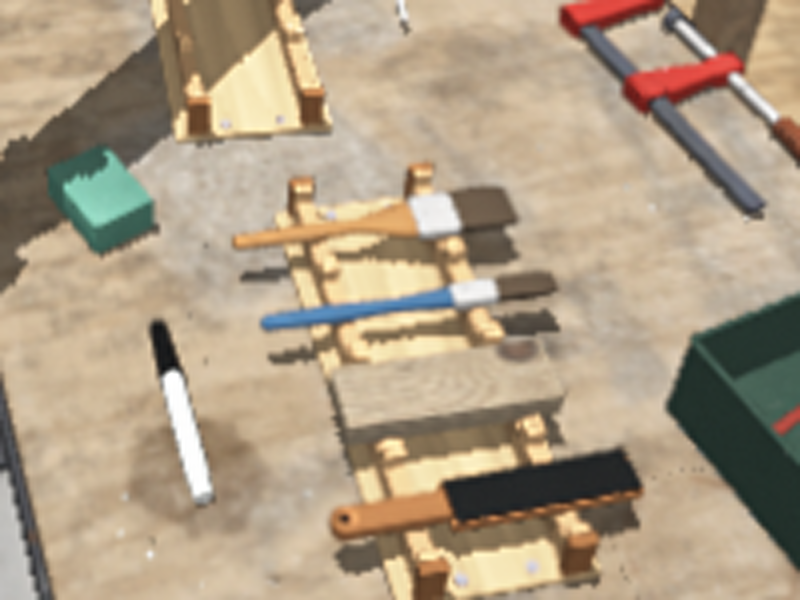

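View pics/z1t.png

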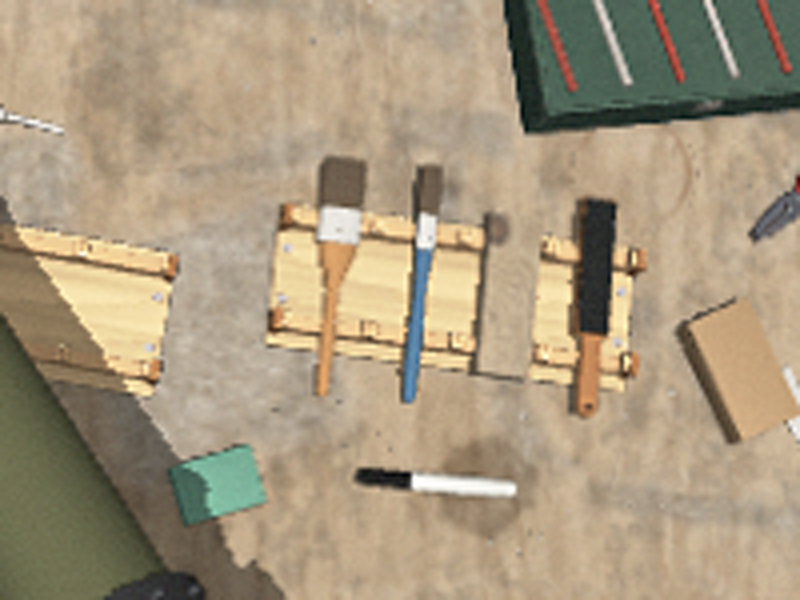

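All four lie within about 3 mm of the target spots, flat, with the arm clear. Handing in.

```bash
python3 -c "
from bench import sign_off; print(sign_off())"
```

```text
the job is handed in; nothing more can be done
None
```

All four tools are now in the empty rack in mirrored order, and I handed the job in at about 30 s of the 96 s allowed. From left to right the empty rack holds the wide brush, narrow brush, batten and sanding stick. I took the wooden stick that was already in the full rack, not the orange look-alike lying beside it.

**Last checks:**
- **Position:** fitted in the top camera, each tool is within about 3 mm of the middle of its bay, both along and across, and within 1° of straight.
- **Resting flat:** top-surface heights (43–44 mm for the stick and brushes, about 52 mm for the batten) match tools lying right side up on the 30 mm notch floors.
- **Clear and undisturbed:** the arm is over the full rack touching nothing. No wrist force reading passed about 7 N.

**Disagreements and gaps:**
- The two cameras differ by up to about 7 mm on absolute position. They agree within about 2.5 mm on where tools sit relative to the rack, which is what I relied on.
- The side camera gave rougher fits than the top one. Its network did not report the sanding stick in the last check, though the stick is plainly visible in the picture.
- The wide brush closed to about 11 mm in the gripper where 14 mm was expected. It held, and it ended up centred.

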